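# Clip settlement plates into their carrier and knock down the lock pins

## Robot

A 6-joint arm with a two-finger parallel gripper is mounted at the origin on the work surface. World frame = base frame: x ahead of the robot, y to its left, z up, the work surface at z = 0. Lengths are in m, angles in rad, forces in N, time in s.
With the tool pointing down it reaches from about 0.3 to 0.775 m from the base axis. Payload 14.6 kg.
Tool frame: the origin (TCP) lies between the finger pads; the fingertips stand ctrl.tip_extent ahead of it and the grasp point (between the pads) lies 3 mm ahead of it (ctrl.tip_extent is the distance from the TCP to the fingertips, in m); z points along the fingers, y is the line along which they close (so a half turn about z gives the same grasp; the last joint's range is limited). The gripper opens to 94 mm and grips with 3 to 60 N. Pads are 16 mm wide; open, the fingers measure 119 mm over their backs; the gripper's body (75 mm by 177 mm) begins 78 mm behind the grasp point.
Start: joints at [1.246, 0.3, 1.521, -0, 1.321, -0.067], TCP at [0.14, 0.532, 0.227] pointing down, gripper open.
Joint ranges: [-3.03, 3.03], [-0.79, 2.21], [0.23, 2.52], [-1.04, 4.18], [0, 3.07], [-2.55, 2.55]. Speed limits (rad/s): [2.22, 2.22, 2.57, 3.14, 3.14, 3.14].

## Interface

Orientations are given as [roll, pitch, yaw] about the fixed x, y, z axes, in that order (R = Rz(yaw) Ry(pitch) Rx(roll)).
In Python, from station import ctrl, eyes, ticket, get_obs gives the robot as it stands (ctrl), with the cameras (eyes), the job (ticket) and the readings as plain functions.
- The arm moves only by the tool shift_gripper, called after "Emit:" as name(argument=value, ...) on one line, values as JSON. Schema: {"type":"object","properties":{"plan":{"type":"array","items":{"type":"array","items":{"type":"array","items":{"type":"number"},"minItems":6,"maxItems":6},"minItems":1,"maxItems":10},"minItems":1,"maxItems":1},"aperture":{"type":"number"},"force":{"type":"number"},"only":{"type":"string"},"quiet":{"type":"boolean"},"lines":{"type":"string"}},"required":["plan"],"additionalProperties":false}. plan is a list that holds a single list of rows (three levels of brackets), with 1 to 10 rows, each of 6 numbers: dx, dy, dz in shares of the most that a row can go, 1 being 50 mm, then a rotation vector rx, ry, rz in a scale on which 1.0 is 2 pi rad; each row shifts and turns the commanded pose from where the row before left it, along the tool's axes as they then stand; what a row does not reach is not made up. A row lasts 1/10 s, in which the tool goes at most 0.05 m and 0.15 rad, less where a joint would pass 70% of its speed; a pose out of reach is approached as far as the arm can. aperture is the finger opening in m, set as the call begins (left out keeps the last). The fingers move at their own pace and stop on an object; force is the grip in N (left out, the last holds). Time passes only in rows, so rows that do not move let the fingers close. The tool returns the time, the measured TCP pose, the force, the opening and the grip force at its end. only (a regular expression) keeps the lines of the reply that match it, lines (a string "A,B") keeps lines A to B, and quiet returns only ok. Input that does not fit is refused with a message, and nothing moves.
- get_obs(): the state, without advancing time (a new reading comes with each control period).
- eyes.camera(name): name is "side" or "top"; returns a dict with "pixels" (400x640x3 uint8, blue, green, red), "fx", "fy", "cx", "cy" (pixels), "extrinsics" (4x4, takes a point from camera to world coordinates). Camera axes: x right, y up, looking along -z (the intrinsics and any distortion apply to the point x, -y, -z); pixel columns grow to the right and rows downward; lengths in m; the calibration is good to about 2 mm. A picture is of the moment at which its call begins. There is no depth.
- ticket.hand_in(): hands the job in; it is judged then, once.
The state is a dict: "time_s": time; "qpos": joint angles; "joint_vel": joint speeds; "tau": joint torques, N m; "ee_pos": TCP position; "eef_rot": TCP orientation; "force": force on the tool from outside, world axes, zero at the start; "moment": the same for the moment, N m; "grip_width": finger opening in m; "grip_force": force on a finger pad.
Only numpy, scipy, OpenCV 4.12 (cv2) and the standard library are available. Lean on these libraries where they do the work, as an engineer would, in place of code of your own. Each camera call takes 0.05 s, during which the arm holds its last target. There are 200 camera calls.

## Task

Push every white settlement plate on the bench fully home into a sprung clip of the grey carrier, one plate to a bay, any bays you like. Once all the plates are in, take the mallet and with it knock down the lock pin behind each bay that holds a plate, all the way; leave the pin of an empty bay up, and do not push pins with the gripper. Then put the mallet back on its rubber mat standing on its head as it was, and disturb none of the bottles.

Things in the scene. Friction and masses are not known exactly. Their poses are not given: they have to be found in the camera images.
- carrier: grey plastic plate carrier fixed to the bench, 230 (x) x 284 (y) mm, origin at the centre of its underside. Flat bed 20 mm above the bench, open at its -x end (towards the robot); four bays side by side 66 mm apart along y, clips at the +x end. Over each jaw lies an aluminium bridge 48 mm wide, 40 to 62 mm to +x of the origin, top 54 mm above the bench
- bay0 (a point): bay 0: where the origin of a plate fully home lies, on the bed; axes as the carrier's, plate's long side along x. A stop wall (14 mm high) is 60 mm to +x. Guide blocks (10 mm high, round noses) either side from 23 mm to 60 mm leave a 52 mm lane; the bed is bare at -x of them, so lay the plate there with its leading edge short of 20 mm and slide it to +x up to the wall
- bay1 (a point): bay 1: where the origin of a plate fully home lies, on the bed; axes as the carrier's, plate's long side along x. A stop wall (14 mm high) is 60 mm to +x. Guide blocks (10 mm high, round noses) either side from 23 mm to 60 mm leave a 52 mm lane; the bed is bare at -x of them, so lay the plate there with its leading edge short of 20 mm and slide it to +x up to the wall
- bay2 (a point): bay 2: where the origin of a plate fully home lies, on the bed; axes as the carrier's, plate's long side along x. A stop wall (14 mm high) is 60 mm to +x. Guide blocks (10 mm high, round noses) either side from 23 mm to 60 mm leave a 52 mm lane; the bed is bare at -x of them, so lay the plate there with its leading edge short of 20 mm and slide it to +x up to the wall
- bay3 (a point): bay 3: where the origin of a plate fully home lies, on the bed; axes as the carrier's, plate's long side along x. A stop wall (14 mm high) is 60 mm to +x. Guide blocks (10 mm high, round noses) either side from 23 mm to 60 mm leave a 52 mm lane; the bed is bare at -x of them, so lay the plate there with its leading edge short of 20 mm and slide it to +x up to the wall
- jaw0 (a joint): steel spring jaw of bay 0, 38 mm wide: how far it is lifted (m), 0 at rest, at most 0.012. At rest it is 3 mm above the bed; its turned-up lip (17 degrees) begins 23 mm ahead of the bay point, its flat 46 mm ahead. A 6 mm plate lifts it 3 mm; pushing in takes about 5 to 15 N; the plate is then held by the spring
- jaw1 (a joint): steel spring jaw of bay 1, 38 mm wide: how far it is lifted (m), 0 at rest, at most 0.012. At rest it is 3 mm above the bed; its turned-up lip (17 degrees) begins 23 mm ahead of the bay point, its flat 46 mm ahead. A 6 mm plate lifts it 3 mm; pushing in takes about 5 to 15 N; the plate is then held by the spring
- jaw2 (a joint): steel spring jaw of bay 2, 38 mm wide: how far it is lifted (m), 0 at rest, at most 0.012. At rest it is 3 mm above the bed; its turned-up lip (17 degrees) begins 23 mm ahead of the bay point, its flat 46 mm ahead. A 6 mm plate lifts it 3 mm; pushing in takes about 5 to 15 N; the plate is then held by the spring
- jaw3 (a joint): steel spring jaw of bay 3, 38 mm wide: how far it is lifted (m), 0 at rest, at most 0.012. At rest it is 3 mm above the bed; its turned-up lip (17 degrees) begins 23 mm ahead of the bay point, its flat 46 mm ahead. A 6 mm plate lifts it 3 mm; pushing in takes about 5 to 15 N; the plate is then held by the spring
- pin0 (a joint): lock pin of bay 0, a steel pin with a flat round head 24 mm across, upright behind the clip, 90 mm to +x of the bay point; the head's top is 60 mm above the bed less this value, which is how far the pin is driven down (m): 0 to 0.003 at the start, 0.016 fully down. Takes about 6 to 8 N; stays where it is left
- pin1 (a joint): lock pin of bay 1, a steel pin with a flat round head 24 mm across, upright behind the clip, 90 mm to +x of the bay point; the head's top is 60 mm above the bed less this value, which is how far the pin is driven down (m): 0 to 0.003 at the start, 0.016 fully down. Takes about 6 to 8 N; stays where it is left
- pin2 (a joint): lock pin of bay 2, a steel pin with a flat round head 24 mm across, upright behind the clip, 90 mm to +x of the bay point; the head's top is 60 mm above the bed less this value, which is how far the pin is driven down (m): 0 to 0.003 at the start, 0.016 fully down. Takes about 6 to 8 N; stays where it is left
- pin3 (a joint): lock pin of bay 3, a steel pin with a flat round head 24 mm across, upright behind the clip, 90 mm to +x of the bay point; the head's top is 60 mm above the bed less this value, which is how far the pin is driven down (m): 0 to 0.003 at the start, 0.016 fully down. Takes about 6 to 8 N; stays where it is left
- plate0: white plastic settlement plate, flat rectangle 120 (its x) x 45 (its y) x 6 mm, both short ends rounded (thin edges), the same either way round, 0.1 kg. A grip tab stands on its middle: 32 (x) x 12 (y) mm, its top 40 mm above the underside; pinch it across its 12 mm from above. Origin: centre of the underside. Absent (None) in some runs
- plate1: white plastic settlement plate, flat rectangle 120 (its x) x 45 (its y) x 6 mm, both short ends rounded (thin edges), the same either way round, 0.1 kg. A grip tab stands on its middle: 32 (x) x 12 (y) mm, its top 40 mm above the underside; pinch it across its 12 mm from above. Origin: centre of the underside. Absent (None) in some runs
- plate2: white plastic settlement plate, flat rectangle 120 (its x) x 45 (its y) x 6 mm, both short ends rounded (thin edges), the same either way round, 0.1 kg. A grip tab stands on its middle: 32 (x) x 12 (y) mm, its top 40 mm above the underside; pinch it across its 12 mm from above. Origin: centre of the underside. Absent (None) in some runs
- plate3: white plastic settlement plate, flat rectangle 120 (its x) x 45 (its y) x 6 mm, both short ends rounded (thin edges), the same either way round, 0.1 kg. A grip tab stands on its middle: 32 (x) x 12 (y) mm, its top 40 mm above the underside; pinch it across its 12 mm from above. Origin: centre of the underside. Absent (None) in some runs
- mallet: mallet, 0.4 kg, standing on a striking face: black head 50 x 50 mm and 70 mm high; square wooden handle 22 x 22 mm level, towards the mallet's -x, axis 35 mm above the striking face, end 165 mm from the head's axis. Origin: centre of the lower striking face. Balances about 12 mm from the head's axis; grip the handle across y, close to the head (50 to 60 mm from the head's axis)
- mat: black rubber mat, 210 (x) x 130 (y) x 3 mm, fixed; origin at the centre of its underside. The mallet stands on it at first
- vial_a: amber sample bottle with white cap, 44 mm across, 85 mm high: leave alone
- vial_b: amber sample bottle with white cap, 44 mm across, 85 mm high: leave alone
- wash: clear wash bottle, 64 mm across, 170 mm high: leave alone

How it is judged:
On the way, in this order (a step that is already met when the one before it is completed fails the run):
1. every plate is fully home in a clip while all lock pins are still up (((x of plate0 in the frame of bay0 between -0.005 and 0.005 m and y of plate0 in the frame of bay0 between -0.008 and 0.008 m and z of plate0 in the frame of bay0 between -0.004 and 0.004 m and angle between the x axis of plate0 and the x axis of bay0, either way round below 0.1 rad and value of joint jaw0 above 0.0018 m) or (x of plate0 in the frame of bay1 between -0.005 and 0.005 m and y of plate0 in the frame of bay1 between -0.008 and 0.008 m and z of plate0 in the frame of bay1 between -0.004 and 0.004 m and angle between the x axis of plate0 and the x axis of bay1, either way round below 0.1 rad and value of joint jaw1 above 0.0018 m) or (x of plate0 in the frame of bay2 between -0.005 and 0.005 m and y of plate0 in the frame of bay2 between -0.008 and 0.008 m and z of plate0 in the frame of bay2 between -0.004 and 0.004 m and angle between the x axis of plate0 and the x axis of bay2, either way round below 0.1 rad and value of joint jaw2 above 0.0018 m) or (x of plate0 in the frame of bay3 between -0.005 and 0.005 m and y of plate0 in the frame of bay3 between -0.008 and 0.008 m and z of plate0 in the frame of bay3 between -0.004 and 0.004 m and angle between the x axis of plate0 and the x axis of bay3, either way round below 0.1 rad and value of joint jaw3 above 0.0018 m)) and ((x of plate1 in the frame of bay0 between -0.005 and 0.005 m and y of plate1 in the frame of bay0 between -0.008 and 0.008 m and z of plate1 in the frame of bay0 between -0.004 and 0.004 m and angle between the x axis of plate1 and the x axis of bay0, either way round below 0.1 rad and value of joint jaw0 above 0.0018 m) or (x of plate1 in the frame of bay1 between -0.005 and 0.005 m and y of plate1 in the frame of bay1 between -0.008 and 0.008 m and z of plate1 in the frame of bay1 between -0.004 and 0.004 m and angle between the x axis of plate1 and the x axis of bay1, either way round below 0.1 rad and value of joint jaw1 above 0.0018 m) or (x of plate1 in the frame of bay2 between -0.005 and 0.005 m and y of plate1 in the frame of bay2 between -0.008 and 0.008 m and z of plate1 in the frame of bay2 between -0.004 and 0.004 m and angle between the x axis of plate1 and the x axis of bay2, either way round below 0.1 rad and value of joint jaw2 above 0.0018 m) or (x of plate1 in the frame of bay3 between -0.005 and 0.005 m and y of plate1 in the frame of bay3 between -0.008 and 0.008 m and z of plate1 in the frame of bay3 between -0.004 and 0.004 m and angle between the x axis of plate1 and the x axis of bay3, either way round below 0.1 rad and value of joint jaw3 above 0.0018 m)) and ((x of plate2 in the frame of bay0 between -0.005 and 0.005 m and y of plate2 in the frame of bay0 between -0.008 and 0.008 m and z of plate2 in the frame of bay0 between -0.004 and 0.004 m and angle between the x axis of plate2 and the x axis of bay0, either way round below 0.1 rad and value of joint jaw0 above 0.0018 m) or (x of plate2 in the frame of bay1 between -0.005 and 0.005 m and y of plate2 in the frame of bay1 between -0.008 and 0.008 m and z of plate2 in the frame of bay1 between -0.004 and 0.004 m and angle between the x axis of plate2 and the x axis of bay1, either way round below 0.1 rad and value of joint jaw1 above 0.0018 m) or (x of plate2 in the frame of bay2 between -0.005 and 0.005 m and y of plate2 in the frame of bay2 between -0.008 and 0.008 m and z of plate2 in the frame of bay2 between -0.004 and 0.004 m and angle between the x axis of plate2 and the x axis of bay2, either way round below 0.1 rad and value of joint jaw2 above 0.0018 m) or (x of plate2 in the frame of bay3 between -0.005 and 0.005 m and y of plate2 in the frame of bay3 between -0.008 and 0.008 m and z of plate2 in the frame of bay3 between -0.004 and 0.004 m and angle between the x axis of plate2 and the x axis of bay3, either way round below 0.1 rad and value of joint jaw3 above 0.0018 m)) and ((x of plate3 in the frame of bay0 between -0.005 and 0.005 m and y of plate3 in the frame of bay0 between -0.008 and 0.008 m and z of plate3 in the frame of bay0 between -0.004 and 0.004 m and angle between the x axis of plate3 and the x axis of bay0, either way round below 0.1 rad and value of joint jaw0 above 0.0018 m) or (x of plate3 in the frame of bay1 between -0.005 and 0.005 m and y of plate3 in the frame of bay1 between -0.008 and 0.008 m and z of plate3 in the frame of bay1 between -0.004 and 0.004 m and angle between the x axis of plate3 and the x axis of bay1, either way round below 0.1 rad and value of joint jaw1 above 0.0018 m) or (x of plate3 in the frame of bay2 between -0.005 and 0.005 m and y of plate3 in the frame of bay2 between -0.008 and 0.008 m and z of plate3 in the frame of bay2 between -0.004 and 0.004 m and angle between the x axis of plate3 and the x axis of bay2, either way round below 0.1 rad and value of joint jaw2 above 0.0018 m) or (x of plate3 in the frame of bay3 between -0.005 and 0.005 m and y of plate3 in the frame of bay3 between -0.008 and 0.008 m and z of plate3 in the frame of bay3 between -0.004 and 0.004 m and angle between the x axis of plate3 and the x axis of bay3, either way round below 0.1 rad and value of joint jaw3 above 0.0018 m)) and value of joint each of pin0, pin1, pin2, pin3 below 0.007 m), for 0.2 s.
2. the pin of each loaded bay is down, that of an empty bay still up (((value of joint jaw0 above 0.0018 m and value of joint pin0 above 0.013 m) or (value of joint jaw0 below 0.0018 m and value of joint pin0 below 0.007 m)) and ((value of joint jaw1 above 0.0018 m and value of joint pin1 above 0.013 m) or (value of joint jaw1 below 0.0018 m and value of joint pin1 below 0.007 m)) and ((value of joint jaw2 above 0.0018 m and value of joint pin2 above 0.013 m) or (value of joint jaw2 below 0.0018 m and value of joint pin2 below 0.007 m)) and ((value of joint jaw3 above 0.0018 m and value of joint pin3 above 0.013 m) or (value of joint jaw3 below 0.0018 m and value of joint pin3 below 0.007 m))), for 0.2 s.
At the end, for the whole second after the job is handed in: plates home (within 5 mm of the bay point lengthwise, 8 mm across, 4 mm up, 0.1 rad; jaw lifted over 1.8 mm) and at rest; pins of loaded bays over 13 mm down, others under 7 mm; mallet upright (0.15 rad), still, head axis over the mat (all of step 2 and ((x of plate0 in the frame of bay0 between -0.005 and 0.005 m and y of plate0 in the frame of bay0 between -0.008 and 0.008 m and z of plate0 in the frame of bay0 between -0.004 and 0.004 m and angle between the x axis of plate0 and the x axis of bay0, either way round below 0.1 rad and value of joint jaw0 above 0.0018 m) or (x of plate0 in the frame of bay1 between -0.005 and 0.005 m and y of plate0 in the frame of bay1 between -0.008 and 0.008 m and z of plate0 in the frame of bay1 between -0.004 and 0.004 m and angle between the x axis of plate0 and the x axis of bay1, either way round below 0.1 rad and value of joint jaw1 above 0.0018 m) or (x of plate0 in the frame of bay2 between -0.005 and 0.005 m and y of plate0 in the frame of bay2 between -0.008 and 0.008 m and z of plate0 in the frame of bay2 between -0.004 and 0.004 m and angle between the x axis of plate0 and the x axis of bay2, either way round below 0.1 rad and value of joint jaw2 above 0.0018 m) or (x of plate0 in the frame of bay3 between -0.005 and 0.005 m and y of plate0 in the frame of bay3 between -0.008 and 0.008 m and z of plate0 in the frame of bay3 between -0.004 and 0.004 m and angle between the x axis of plate0 and the x axis of bay3, either way round below 0.1 rad and value of joint jaw3 above 0.0018 m)) and ((x of plate1 in the frame of bay0 between -0.005 and 0.005 m and y of plate1 in the frame of bay0 between -0.008 and 0.008 m and z of plate1 in the frame of bay0 between -0.004 and 0.004 m and angle between the x axis of plate1 and the x axis of bay0, either way round below 0.1 rad and value of joint jaw0 above 0.0018 m) or (x of plate1 in the frame of bay1 between -0.005 and 0.005 m and y of plate1 in the frame of bay1 between -0.008 and 0.008 m and z of plate1 in the frame of bay1 between -0.004 and 0.004 m and angle between the x axis of plate1 and the x axis of bay1, either way round below 0.1 rad and value of joint jaw1 above 0.0018 m) or (x of plate1 in the frame of bay2 between -0.005 and 0.005 m and y of plate1 in the frame of bay2 between -0.008 and 0.008 m and z of plate1 in the frame of bay2 between -0.004 and 0.004 m and angle between the x axis of plate1 and the x axis of bay2, either way round below 0.1 rad and value of joint jaw2 above 0.0018 m) or (x of plate1 in the frame of bay3 between -0.005 and 0.005 m and y of plate1 in the frame of bay3 between -0.008 and 0.008 m and z of plate1 in the frame of bay3 between -0.004 and 0.004 m and angle between the x axis of plate1 and the x axis of bay3, either way round below 0.1 rad and value of joint jaw3 above 0.0018 m)) and ((x of plate2 in the frame of bay0 between -0.005 and 0.005 m and y of plate2 in the frame of bay0 between -0.008 and 0.008 m and z of plate2 in the frame of bay0 between -0.004 and 0.004 m and angle between the x axis of plate2 and the x axis of bay0, either way round below 0.1 rad and value of joint jaw0 above 0.0018 m) or (x of plate2 in the frame of bay1 between -0.005 and 0.005 m and y of plate2 in the frame of bay1 between -0.008 and 0.008 m and z of plate2 in the frame of bay1 between -0.004 and 0.004 m and angle between the x axis of plate2 and the x axis of bay1, either way round below 0.1 rad and value of joint jaw1 above 0.0018 m) or (x of plate2 in the frame of bay2 between -0.005 and 0.005 m and y of plate2 in the frame of bay2 between -0.008 and 0.008 m and z of plate2 in the frame of bay2 between -0.004 and 0.004 m and angle between the x axis of plate2 and the x axis of bay2, either way round below 0.1 rad and value of joint jaw2 above 0.0018 m) or (x of plate2 in the frame of bay3 between -0.005 and 0.005 m and y of plate2 in the frame of bay3 between -0.008 and 0.008 m and z of plate2 in the frame of bay3 between -0.004 and 0.004 m and angle between the x axis of plate2 and the x axis of bay3, either way round below 0.1 rad and value of joint jaw3 above 0.0018 m)) and ((x of plate3 in the frame of bay0 between -0.005 and 0.005 m and y of plate3 in the frame of bay0 between -0.008 and 0.008 m and z of plate3 in the frame of bay0 between -0.004 and 0.004 m and angle between the x axis of plate3 and the x axis of bay0, either way round below 0.1 rad and value of joint jaw0 above 0.0018 m) or (x of plate3 in the frame of bay1 between -0.005 and 0.005 m and y of plate3 in the frame of bay1 between -0.008 and 0.008 m and z of plate3 in the frame of bay1 between -0.004 and 0.004 m and angle between the x axis of plate3 and the x axis of bay1, either way round below 0.1 rad and value of joint jaw1 above 0.0018 m) or (x of plate3 in the frame of bay2 between -0.005 and 0.005 m and y of plate3 in the frame of bay2 between -0.008 and 0.008 m and z of plate3 in the frame of bay2 between -0.004 and 0.004 m and angle between the x axis of plate3 and the x axis of bay2, either way round below 0.1 rad and value of joint jaw2 above 0.0018 m) or (x of plate3 in the frame of bay3 between -0.005 and 0.005 m and y of plate3 in the frame of bay3 between -0.008 and 0.008 m and z of plate3 in the frame of bay3 between -0.004 and 0.004 m and angle between the x axis of plate3 and the x axis of bay3, either way round below 0.1 rad and value of joint jaw3 above 0.0018 m)) and x of mallet in the frame of mat between -0.11 and 0.11 m and y of mallet in the frame of mat between -0.07 and 0.07 m and z of mallet in the frame of mat below 0.012 m and angle between mallet's own z axis and vertical below 0.15 rad and linear speed of each of mallet, plate0, plate1, plate2, plate3 below 0.03 m/s); the robot touches nothing.
It fails at once if vial_a moved more than 30 mm or tipped over (distance of vial_a from where it was at the start of the episode above 0.03 m or angle between vial_a's own z axis and vertical above 0.5 rad).
It fails at once if vial_b moved more than 30 mm or tipped over (distance of vial_b from where it was at the start of the episode above 0.03 m or angle between vial_b's own z axis and vertical above 0.5 rad).
It fails at once if wash moved more than 30 mm or tipped over (distance of wash from where it was at the start of the episode above 0.03 m or angle between wash's own z axis and vertical above 0.5 rad).
It fails at once if a lock pin pushed with the gripper or arm instead of the mallet (contact force between any of the fingers, the arm and pin0 above 3 N or contact force between any of the fingers, the arm and pin1 above 3 N or contact force between any of the fingers, the arm and pin2 above 3 N or contact force between any of the fingers, the arm and pin3 above 3 N).
Of plate0, plate1, plate2, plate3 only 3 to 4 are there at a start; the rules pass over those that are not, and their reading is None.
At some moment in a run one of plate0, plate1, plate2, plate3, mallet may be knocked a few centimetres aside while the robot is not near it.
It also fails if it takes over 210 s, if anything falls off the work surface, if the arm or the gripper's body presses on something with over 40 N, if the wrist force passes 120 N, or if a joint passes its speed limit or range.

## Working session

There is one attempt and no reset: what is moved stays moved. The work goes in short steps, Python scripts to look and compute and a tool call to move; the robot and the scene stay as the last step left them, time stands still between calls to the robot, and variables do not carry over. Pictures are saved under pics/ and viewed, at most 14 in all, crops included, and the job is handed in when it is done.

```bash
ls; mkdir -p pics; python3 - <<'E'
from station import ctrl, eyes, ticket, get_obs
import cv2
o=get_obs();print(o, ctrl.tip_extent)
for n in("top","side"):
    c=eyes.camera(n);cv2.imwrite(f"pics/{n}0.png",c["pixels"]);print(n,{k:v for k,v in c.items() if k!="pixels"})
E
```

```text
pics
station.py
{'time_s': 0.0, 'qpos': array([ 1.24636668e+00,  3.00462920e-01,  1.52158282e+00,  1.60841239e-05,
        1.32069133e+00, -6.65849817e-02]), 'joint_vel': array([-0.00041078,  0.00065034,  0.00018981, -0.00015904, -0.00182557,
       -0.00234423]), 'tau': array([-4.66998936e-04, -5.31807017e+01, -3.52742851e+01,  7.09010242e-02,
        2.43107253e-02, -6.10261282e-05]), 'ee_pos': array([0.14016407, 0.53159612, 0.22689007]), 'eef_rot': array([-3.14045180e+00, -9.16896418e-05,  2.88374395e+00]), 'force': array([ 0.06687403, -0.83245431,  0.52006556]), 'moment': array([0.08606239, 0.02725976, 0.02072634]), 'grip_force': 0.0, 'grip_width': 0.09395086724777103} 0.022
top {'fx': 398.39582677445105, 'fy': 398.39582677445105, 'cx': 321.36182463158326, 'cy': 195.5654413973941, 'extrinsics': array([[ 0.02215687,  0.99109465, -0.13130294,  0.44985875],
       [-0.99931394,  0.02585383,  0.02651828, -0.01802917],
       [ 0.02967681,  0.1306253 ,  0.99098755,  1.18463276],
       [ 0.        ,  0.        ,  0.        ,  1.        ]])}
side {'fx': 498.0241883130896, 'fy': 498.0241883130896, 'cx': 326.156257265617, 'cy': 192.54942965429765, 'extrinsics': array([[ 0.95971663,  0.15776025, -0.23249881,  0.25562679],
       [-0.27984133,  0.462615  , -0.84123492, -1.25546695],
       [-0.025156  ,  0.87240992,  0.48812714,  0.82018189],
       [ 0.        ,  0.        ,  0.        ,  1.        ]])}
```

View pics/top0.png

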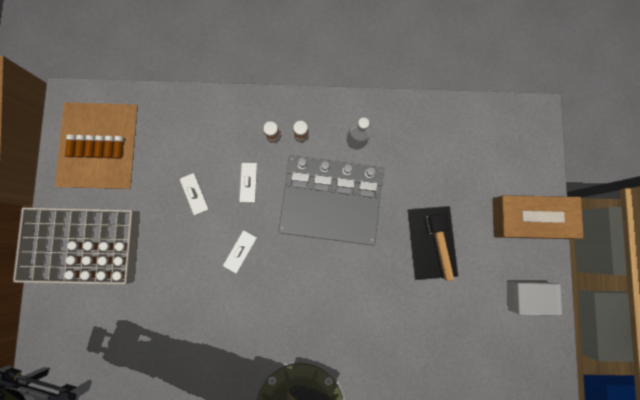

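View pics/side0.png

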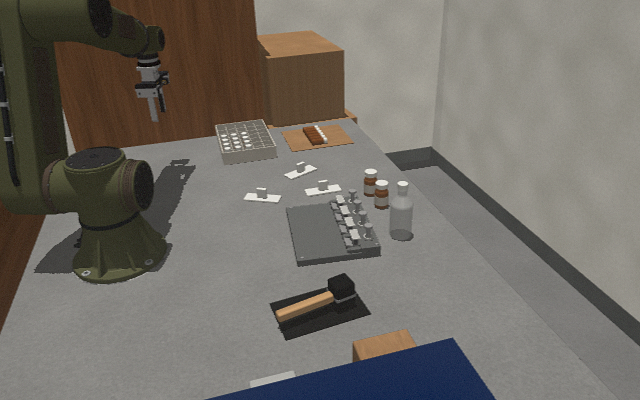

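Top picture: plates at about (193,193), (249,182) and (239,251). Carrier corners are near (289,155), (384,166), (378,244), (279,234). The mallet head is at (437,225) with its handle to (448,278), and the bottles are at (271,130), (300,129) and (361,130). The side picture confirms three plates.

```bash
cat > h.py <<'E'
import numpy as np, cv2
from station import ctrl, eyes, ticket, get_obs
from scipy.spatial.transform import Rotation as R
def ray(c,u,v,z):
    E=c["extrinsics"];d=E[:3,:3]@np.array([(u-c["cx"])/c["fx"],-(v-c["cy"])/c["fy"],-1.])
    o=E[:3,3];return (o+d*(z-o[2])/d[2])
def proj(c,p):
    E=c["extrinsics"];q=E[:3,:3].T@(np.asarray(p,float)-E[:3,3])
    return np.array([c["cx"]-c["fx"]*q[0]/q[2],c["cy"]+c["fy"]*q[1]/q[2]])
def plates(c,z=0.006,lo=190,roi=(170,400,140,300)):
    g=c["pixels"].min(2);m=np.zeros_like(g);x0,x1,y0,y1=roi
    m[y0:y1,x0:x1]=(g[y0:y1,x0:x1]>lo)*255
    m=cv2.morphologyEx(m,cv2.MORPH_CLOSE,np.ones((7,7),np.uint8));out=[]
    for k in cv2.findContours(m,cv2.RETR_EXTERNAL,cv2.CHAIN_APPROX_NONE)[0]:
        if cv2.contourArea(k)<250:continue
        P=np.array([ray(c,*p[0],z)[:2]*1000 for p in k],np.float32)
        (cx,cy),(w,h),a=cv2.minAreaRect(P)
        if w<h:a+=90
        out.append((cx,cy,max(w,h),min(w,h),(a+90)%180-90))
    return out
def tcp():
    o=get_obs();return o["ee_pos"],R.from_euler("xyz",o["eef_rot"])
def to(p,yaw=None):
    """offset in tool axes to world p; rotation about tool z to bring tool y to heading yaw (mod pi)"""
    t,r=tcp();d=r.inv().apply(np.asarray(p)-t);y=r.apply([0,1,0])
    a=None
    if yaw is not None:
        a=yaw-np.arctan2(y[1],y[0]);a=(a+np.pi/2)%np.pi-np.pi/2;a=-a
    print("d tool",d.round(4),"rz",a, "q6",get_obs()["qpos"][5].round(3))
E
python3 - <<'E'
from h import *
c=eyes.camera("top");im=c["pixels"]
for p in plates(c): print(np.round(p,1))
cv2.imwrite("pics/c1.png",cv2.resize(im[145:255,270:400],None,fx=6,fy=5.4,interpolation=cv2.INTER_CUBIC)[:,:])
cv2.imwrite("pics/m1.png",cv2.resize(im[195:290,395:475],None,fx=6,fy=6,interpolation=cv2.INTER_CUBIC))
E
```

```text
[436.  185.9 115.6  43.3 -27.5]
[602.1 329.3 115.2  41.7  24.9]
[ 6.415e+02  1.707e+02  1.161e+02  4.260e+01 -5.000e-01]
```

View pics/c1.png

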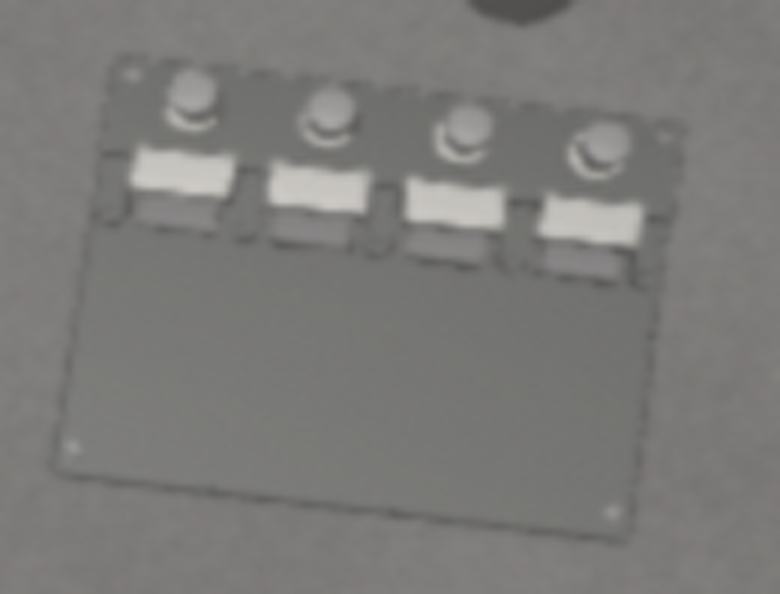

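View pics/m1.png

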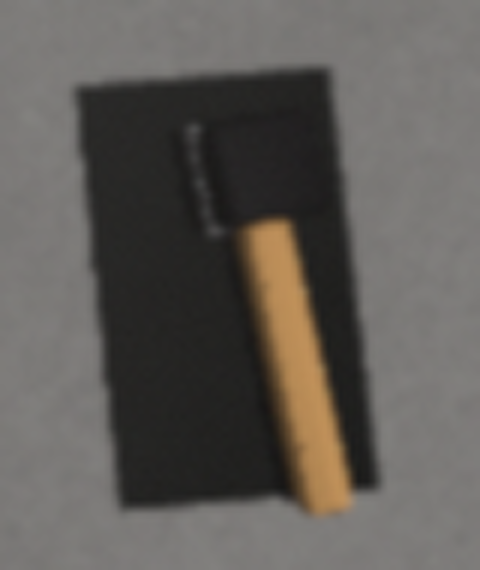

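The carrier crop shows bridges centred at crop (183,172), (318,188), (455,203), (590,221). Pin heads are at (195,92), (332,107), (468,127), (604,142), and the carrier corners at (115,57), (685,122), (628,540), (55,468). In the mallet crop the head top spans about (215-335,118-222), with the handle running from (265,225) to (328,512). The mat corners are (78,88), (330,68), (380,487), (120,507).

```bash
python3 - <<'E'
from h import *
c=eyes.camera("top")
f=lambda U,V,z:ray(c,(U+.5)/6-.5+270,(V+.5)/5.4-.5+145,z)[:2]*1000
g=lambda U,V,z:ray(c,(U+.5)/6-.5+395,(V+.5)/6-.5+195,z)[:2]*1000
# bridges by centroid
m=(c["pixels"].min(2)[145:255,270:400]>165).astype(np.uint8);n,l,s,ce=cv2.connectedComponentsWithStats(m)
for i in range(1,n):
    if s[i,4]>20: print("blob",s[i,4],ray(c,ce[i][0]+270,ce[i][1]+145,.054)[:2]*1000)
B=np.array([f(*p,.054) for p in[(183,172),(318,188),(455,203),(590,221)]])
P=np.array([f(*p,.0785) for p in[(195,92),(332,107),(468,127),(604,142)]])
C=np.array([f(*p,.02) for p in[(115,57),(685,122),(628,540),(55,468)]])
print("B",B.round(1),"P",P.round(1),"C",C.round(1),"Cmean",C.mean(0),sep="\n")
d=P[0]-P[3]+B[0]-B[3]+C[0]-C[1]+C[3]-C[2];th=np.arctan2(d[1],d[0])-np.pi/2;print("yaw",th,np.linalg.norm(B[0]-B[3]),np.linalg.norm(P[0]-P[3]),"sizes",np.linalg.norm(C[0]-C[1]),np.linalg.norm(C[0]-C[3]))
x=np.array([np.cos(th),np.sin(th)]);y=np.array([-x[1],x[0]])
for n,A in(("B",B),("P",P),("C",C)): q=A-C.mean(0);print(n,(q@x).round(1),(q@y).round(1))
M=np.array([g(*p,.003) for p in[(78,88),(330,68),(380,487),(120,507)]]);print("mat",M.round(1),M.mean(0))
print("mallet head",g(275,170,.073),"handle",g(265,225,.049),g(328,508,.049))
for n,p,z in(("va",(271,130),.085),("vb",(300,129),.085),("wash",(363,122),.17)): print(n,ray(c,*p,z)[:2])
E
```

```text
blob 111 [653.28664231  14.41062184]
blob 107 [646.14827356 -50.95038264]
blob 109 [ 639.55349223 -116.64391111]
blob 108 [ 632.44012858 -182.13035307]
B
[[ 653.5   14.2]
 [ 646.7  -50.8]
 [ 640.4 -116.7]
 [ 632.4 -181.9]]
P
[[ 691.8    9.1]
 [ 685.7  -55.7]
 [ 676.8 -120.2]
 [ 670.6 -184.7]]
C
[[ 723.2   50.8]
 [ 694.7 -234. ]
 [ 464.1 -206.5]
 [ 496.3   72.3]]
Cmean
[594.57501765 -79.34959302]
yaw -0.10775258441568147 197.20754079692037 194.92136460304667 sizes 286.1820982579352 227.87917932667474
B [48.6 48.7 49.5 48.6] [ 99.3  34.  -32.3 -97.9]
P [87.2 88.  86.1 86.9] [ 98.4  33.3 -31.8 -96.6]
C [ 113.9  116.1 -116.  -114. ] [ 143.2 -143.  -140.5  140.2]
mat [[ 571.8 -309.2]
 [ 585.1 -436.5]
 [ 378.8 -457.1]
 [ 366.6 -328.5]] [ 475.55228485 -382.84012332]
mallet head [ 528.24070522 -384.71667486] handle [ 503.52736055 -387.35845802] [ 371.3271111  -415.07490958]
va [0.77933914 0.09954626]
vb [0.78482857 0.01752175]
wash [ 0.78319874 -0.15087646]
```

```bash
cat >> h.py <<'E'
O=np.array([592.5,-78.6])/1000;TH=-0.106
X=np.array([np.cos(TH),np.sin(TH)]);Y=np.array([-X[1],X[0]])
def bay(k,dx=0,dy=0): return O+X*dx+Y*((99,33,-33,-99)[k]/1000+dy)
def plan(wps):
    """wps: (x,y,z,heading of tool y or None); rotate first, then translate"""
    t,r=tcp()
    y=r.apply([0,1,0]);h=np.arctan2(y[1],y[0])
    for i,(x,yy,z,hd) in enumerate(wps):
        a=0
        if hd is not None:
            a=(hd-h+np.pi/2)%np.pi-np.pi/2;h+=a
        r=r*R.from_rotvec([0,0,-a])
        p=np.array([x,yy,z]);d=r.inv().apply(p-t);t=p
        n=int(np.ceil(np.linalg.norm(d)/.05))
        print(i,"rz",round(-a,4),"d",d.round(4),"n",n,"per",(d/max(n,1)).round(4))
E
python3 - <<'E'
from h import *
h=np.pi/2+np.deg2rad(-.5);b=bay(0,-.049)
plan([(.6415,.1707,.15,h),(.6415,.1707,.031,None),(.6415,.1707,.12,None),(*b,.12,TH+np.pi/2),(*b,.053,None)])
E
```

```text
0 rz -0.249 d [-0.5045 -0.3566  0.0772] n 13 per [-0.0388 -0.0274  0.0059]
1 rz 0 d [-0.00e+00  1.00e-04  1.19e-01] n 3 per [-0.      0.      0.0397]
2 rz 0 d [ 0.     -0.0001 -0.089 ] n 2 per [ 0.     -0.     -0.0445]
3 rz 0.0973 d [ 7.130e-02 -1.541e-01  1.000e-04] n 4 per [ 0.0178 -0.0385  0.    ]
4 rz 0 d [-0.     0.     0.067] n 2 per [-0.      0.      0.0335]
```

Units first: shifts go in shares of 50 mm and turns go in shares of 2 pi rad. So -0.036 m is -0.72, -0.0255 m is -0.51, -0.125 rad / 6.2832 = -0.0199.

Emit:
shift_gripper(plan=[[[0,0,0,0,0,-0.0199],[0,0,0,0,0,-0.0197],[-0.72,-0.51,0.11,0,0,0],[-0.72,-0.51,0.11,0,0,0],[-0.72,-0.51,0.11,0,0,0],[-0.72,-0.51,0.11,0,0,0],[-0.72,-0.51,0.11,0,0,0],[-0.72,-0.51,0.11,0,0,0],[-0.72,-0.51,0.11,0,0,0],[-0.72,-0.51,0.11,0,0,0]]], aperture=0.05, force=30)

```text
time_s: 1.2
ee_pos: [0.4277, 0.3239, 0.1832]
eef_rot: [3.142, -0.0, 3.133]
force: [-0.2, 0.6, -1.0]
grip_width: 0.05
grip_force: 0.0
```

Emit:
shift_gripper(plan=[[[-0.72,-0.51,0.11,0,0,0],[-0.72,-0.51,0.11,0,0,0],[-0.72,-0.51,0.11,0,0,0],[-0.72,-0.51,0.11,0,0,0],[-0.72,-0.51,0.11,0,0,0],[-0.72,-0.51,0.11,0,0,0],[0,0,0,0,0,0],[0,0,0,0,0,0]]])

```text
time_s: 2.0
ee_pos: [0.641, 0.1698, 0.1495]
eef_rot: [-3.141, -0.001, 3.131]
force: [-0.9, -0.6, -1.2]
grip_width: 0.0498
grip_force: 0.0
```

```bash
python3 - <<'E'
from h import *
h=np.pi/2+np.deg2rad(-.5)
plan([(.6415,.1707,.15,h),(.6415,.1707,.031,None)])
c=eyes.camera("side");cv2.imwrite("pics/s2.png",cv2.resize(c["pixels"][60:240,200:440],None,fx=3,fy=3))
E
```

```text
0 rz -0.0014 d [-0.0004  0.0009 -0.0005] n 1 per [-0.0004  0.0009 -0.0005]
1 rz 0 d [-0.0002  0.      0.119 ] n 3 per [-0.0001  0.      0.0397]
```

View pics/s2.png

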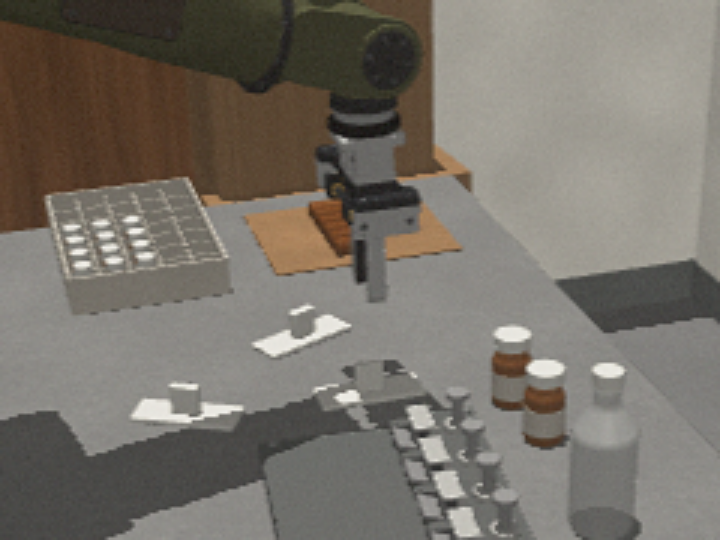

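The gripper fingers (crop (370,290)) stand over the tab at (370,378), so this looks good.

To row units: 0.04 m is 0.8, 0.03 m is 0.6.

Emit:
shift_gripper(plan=[[[0,0,0.8,0,0,0],[0,0,0.8,0,0,0],[0,0,0.6,0,0,0],[0,0,0.18,0,0,0],[0,0,0,0,0,0]]])

```text
time_s: 2.55
ee_pos: [0.6403, 0.1712, 0.0313]
eef_rot: [-3.141, -0.001, 3.134]
force: [0.1, 0.1, 0.8]
grip_width: 0.05
grip_force: 0.0
```

Emit:
shift_gripper(plan=[[[0,0,0,0,0,0],[0,0,0,0,0,0],[0,0,0,0,0,0],[0,0,0,0,0,0],[0,0,-0.6,0,0,0],[0,0,-0.6,0,0,0],[0,0,-0.6,0,0,0],[0,0,0,0,0,0]]], aperture=0.0, force=40)

```text
time_s: 3.35
ee_pos: [0.6428, 0.1707, 0.1265]
eef_rot: [3.14, 0.007, 3.133]
force: [0.2, -0.1, 1.3]
grip_width: 0.0006
grip_force: 0.0
```

```bash
python3 - <<'E'
from h import *
b=bay(0,-.049)
plan([(*b,.12,TH+np.pi/2),(*b,.053,None)])
E
```

```text
0 rz 0.0972 d [ 0.0727 -0.1543  0.0057] n 4 per [ 0.0182 -0.0386  0.0014]
1 rz 0 d [ 0.0005 -0.0001  0.067 ] n 2 per [ 0.0002 -0.0001  0.0335]
```

The grip closed on nothing, so I'll look.

```bash
python3 - <<'E'
from h import *
c=eyes.camera("side");cv2.imwrite("pics/s3.png",cv2.resize(c["pixels"][100:240,240:440],None,fx=4,fy=4))
c=eyes.camera("top");cv2.imwrite("pics/t3.png",cv2.resize(c["pixels"][150:290,160:290],None,fx=4,fy=4))
for p in plates(c): print(np.round(p,1))
E
```

```text
(no output)
```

View pics/s3.png

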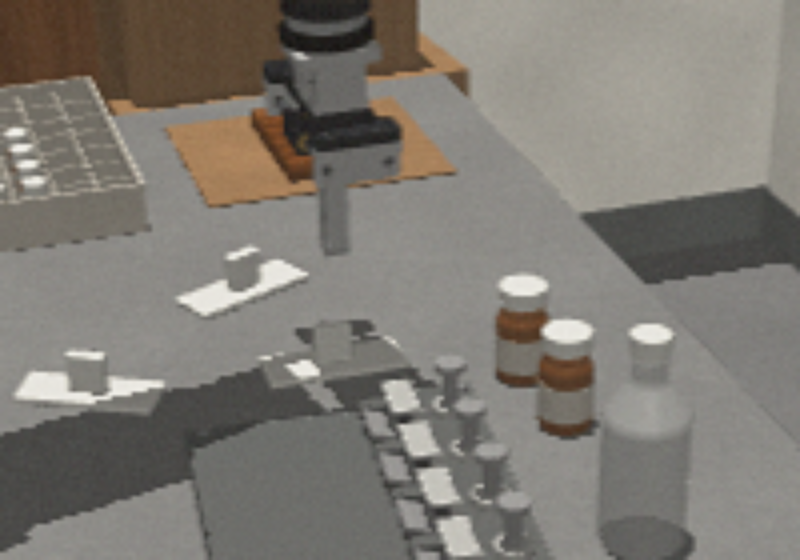

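The plate at crop (330,360) is still in place. The lift probably came before the slow fingers had closed, so I'll retry and let them close first.

To row units: 0.03 m is 0.6.

Emit:
shift_gripper(plan=[[[0,0,0,0,0,0],[0,0,0,0,0,0],[0,0,0,0,0,0],[0,0,0,0,0,0],[0,0,0,0,0,0],[0,0,0.6,0,0,0],[0,0,0.6,0,0,0],[0,0,0.6,0,0,0],[0,0,0,0,0,0]]], aperture=0.04, force=40)

```text
time_s: 4.35
ee_pos: [0.6408, 0.1702, 0.0298]
eef_rot: [-3.141, -0.001, 3.133]
force: [0.3, 0.9, 1.1]
grip_width: 0.0401
grip_force: 0.0
```

Emit:
shift_gripper(plan=[[[0,0,0,0,0,0],[0,0,0,0,0,0],[0,0,0,0,0,0],[0,0,0,0,0,0],[0,0,0,0,0,0],[0,0,0,0,0,0],[0,0,0,0,0,0],[0,0,0,0,0,0],[0,0,0,0,0,0]]], aperture=0.0, force=40)

```text
time_s: 5.25
ee_pos: [0.6411, 0.1705, 0.0317]
eef_rot: [3.141, 0.0, 3.133]
force: [-1.0, 1.7, 5.3]
grip_width: 0.0121
grip_force: 40.0
```

To row units: -0.0309 m is -0.618, -0.03 m is -0.6, 0.097 rad / 6.2832 = 0.0154.

Emit:
shift_gripper(plan=[[[0,0,-0.6,0,0,0],[0,0,-0.6,0,0,0],[0,0,-0.6,0,0,0],[0,0,0,0,0,0.0154],[0.286,-0.618,0,0,0,0],[0.286,-0.618,0,0,0,0],[0.286,-0.618,0,0,0,0],[0.286,-0.618,0,0,0,0],[0.286,-0.618,0,0,0,0],[0,0,0,0,0,0]]])

```text
time_s: 6.25
ee_pos: [0.5521, 0.0217, 0.1212]
eef_rot: [-3.141, -0.001, 3.033]
force: [-0.7, 0.0, -0.3]
grip_width: 0.012
grip_force: 40.0
```

```bash
python3 - <<'E'
from h import *
b=bay(0,-.049)
plan([(*b,.12,TH+np.pi/2),(*b,.053,None)])
print(get_obs()["grip_width"])
E
```

```text
0 rz -0.0025 d [-0.0018  0.0036  0.0012] n 1 per [-0.0018  0.0036  0.0012]
1 rz 0 d [-0.0001  0.      0.067 ] n 2 per [-0.      0.      0.0335]
0.012044633187122305
```

To row units: 0.03 m is 0.6, 0.006 m is 0.12.

Emit:
shift_gripper(plan=[[[-0.04,0.07,0.02,0,0,0],[0,0,0.6,0,0,0],[0,0,0.6,0,0,0],[0,0,0.12,0,0,0],[0,0,0.04,0,0,0],[0,0,0,0,0,0]]])

```text
time_s: 6.85
ee_pos: [0.5565, 0.0282, 0.0528]
eef_rot: [3.142, 0.0, 3.036]
force: [0.5, -1.3, -0.3]
grip_width: 0.0116
grip_force: 40.0
```

```bash
python3 - <<'E'
from h import *
plan([(*bay(0,-.049),.0515,TH+np.pi/2),(*bay(0),.0515,None)])
c=eyes.camera("top");cv2.imwrite("pics/t4.png",cv2.resize(c["pixels"][140:260,260:400],None,fx=5,fy=5))
for p in plates(c,.026,roi=(270,400,190,250)): print(np.round(p,1))
E
```

```text
0 rz 0.0009 d [ 0.0019 -0.0034  0.0013] n 1 per [ 0.0019 -0.0034  0.0013]
1 rz 0 d [-0.049 -0.     0.   ] n 1 per [-0.049 -0.     0.   ]
```

View pics/t4.png

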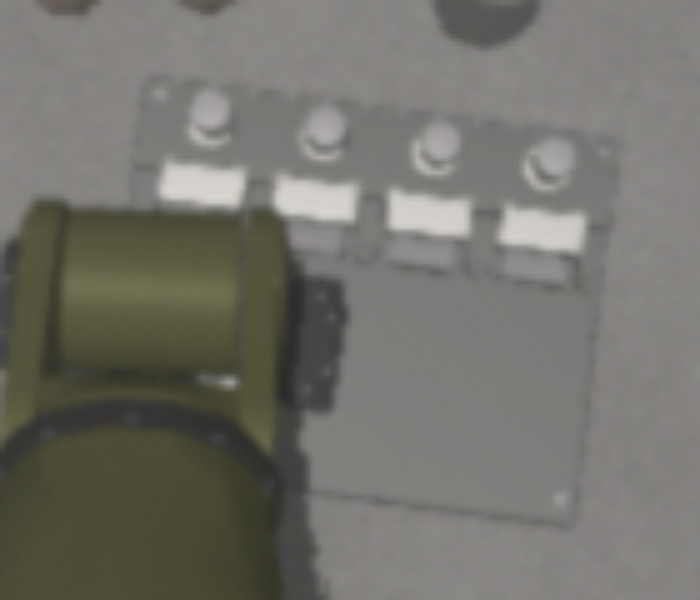

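The arm hides the plate in this view; the bridges and pins are undisturbed. I'll correct the lateral offset and then push using the force reading.

To row units: -0.0034 m is -0.068, 0.002 m is 0.04.

Emit:
shift_gripper(plan=[[[0.04,-0.068,0.016,0,0,0],[0,0,0,0,0,0],[0,0,0,0,0,0],[0,0,0,0,0,0]]])

```text
time_s: 7.3
ee_pos: [0.5538, 0.0244, 0.0519]
eef_rot: [3.142, 0.0, 3.036]
force: [-0.8, -0.9, -0.3]
grip_width: 0.0116
grip_force: 40.0
```

```bash
python3 - <<'E'
from h import *
plan([(*bay(0,-.049),.0515,TH+np.pi/2),(*bay(0),.0515,None)])
E
```

```text
0 rz 0.0 d [-0.0004  0.0007  0.0004] n 1 per [-0.0004  0.0007  0.0004]
1 rz 0 d [-0.049 -0.     0.   ] n 1 per [-0.049 -0.     0.   ]
```

To row units: -0.007 m is -0.14, 0.0004 m is 0.008.

Emit:
shift_gripper(plan=[[[-0.14,0,0.008,0,0,0],[-0.14,0,0,0,0,0],[-0.14,0,0,0,0,0],[-0.14,0,0,0,0,0],[0,0,0,0,0,0],[0,0,0,0,0,0]]])

```text
time_s: 7.9
ee_pos: [0.5827, 0.0214, 0.0517]
eef_rot: [3.141, 0.002, 3.036]
force: [4.2, -1.1, 3.4]
grip_width: 0.0125
grip_force: 40.0
```

Emit:
shift_gripper(plan=[[[-0.1,0,0,0,0,0],[-0.1,0,0,0,0,0],[-0.1,0,0,0,0,0],[-0.08,0,0,0,0,0],[0,0,0,0,0,0],[0,0,0,0,0,0]]])

```text
time_s: 8.5
ee_pos: [0.6005, 0.0195, 0.0517]
eef_rot: [3.142, -0.0, 3.036]
force: [-3.2, 0.9, 7.4]
grip_width: 0.0117
grip_force: 40.0
```

```bash
python3 - <<'E'
from h import *
plan([(*bay(0),.0515,TH+np.pi/2)])
E
```

```text
0 rz 0.0003 d [-0.0024  0.0006  0.0002] n 1 per [-0.0024  0.0006  0.0002]
```

To row units: -0.002 m is -0.04.

Emit:
shift_gripper(plan=[[[-0.04,0,0,0,0,0],[-0.04,0,0,0,0,0],[0,0,0,0,0,0],[0,0,0,0,0,0]]])

```text
time_s: 8.9
ee_pos: [0.6021, 0.0194, 0.0515]
eef_rot: [-3.141, -0.007, 3.036]
force: [-26.8, 1.6, 21.5]
grip_width: 0.0116
grip_force: 40.0
```

Emit:
shift_gripper(plan=[[[-0.04,0,0,0,0,0],[0,0,0,0,0,0],[0,0,0,0,0,0]]])

```text
time_s: 9.2
ee_pos: [0.6033, 0.0192, 0.0513]
eef_rot: [-3.141, -0.009, 3.036]
force: [-30.7, 2.5, 23.4]
grip_width: 0.0115
grip_force: 40.0
```

To row units: -0.04 m is -0.8, -0.02 m is -0.4.

Emit:
shift_gripper(plan=[[[0.02,0,0,0,0,0],[0,0,0,0,0,0],[0,0,0,0,0,0],[0,0,0,0,0,0],[0,0,0,0,0,0],[0,0,-0.4,0,0,0],[0,0,-0.8,0,0,0],[0,0,-0.8,0,0,0],[0.8,0,0,0,0,0],[0.8,0,0,0,0,0]]], aperture=0.04, force=40)

```text
time_s: 10.2
ee_pos: [0.5253, 0.0274, 0.152]
eef_rot: [3.141, 0.002, 3.036]
force: [0.5, 0.0, -1.2]
grip_width: 0.0399
grip_force: 0.0
```

Emit:
shift_gripper(plan=[[[0.8,0,0,0,0,0],[0.8,0,0,0,0,0],[0.8,0,0,0,0,0],[0.6,0,0,0,0,0],[0,0,0,0,0,0]]])

```text
time_s: 10.7
ee_pos: [0.3743, 0.0435, 0.1514]
eef_rot: [3.142, 0.0, 3.036]
force: [1.0, -0.4, -0.6]
grip_width: 0.0396
grip_force: 0.0
```

```bash
python3 - <<'E'
from h import *
c=eyes.camera("top")
for p in plates(c): print(np.round(p,1))
for p in plates(c,.026,roi=(270,400,165,250),lo=180): print("home?",np.round(p,1))
print(bay(0))
cv2.imwrite("pics/t5.png",cv2.resize(c["pixels"][140:290,160:400],None,fx=3.3,fy=3.3))
E
```

```text
[436.1 185.9 115.7  43.3 -27.5]
[588.   21.3  84.   43.9  -6. ]
[602.5 329.4 116.   42.4  24.6]
home? [606.4  19.  124.7  45.9  -3.8]
[0.60297436 0.01984434]
```

View pics/t5.png

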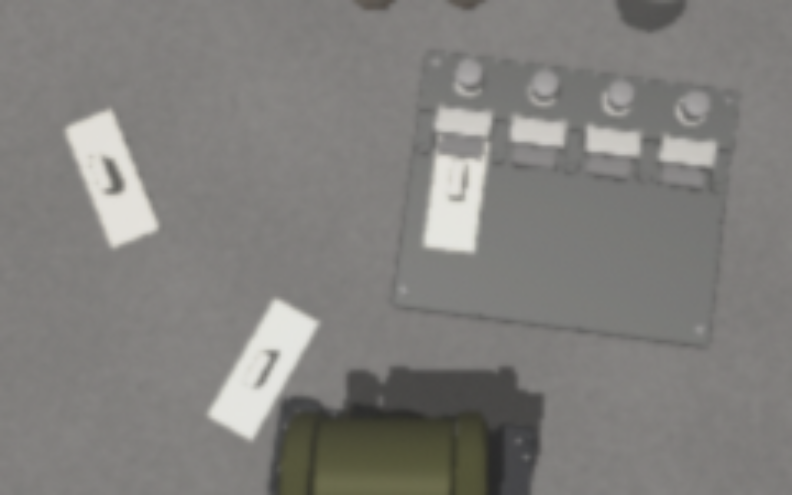

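The first plate sits home under bay 0's jaw (crop (457,185)), with its rear end where expected. Next is the near plate at crop (263,370), for bay 1.

```bash
python3 - <<'E'
from h import *
h=np.deg2rad(62.5)
b=bay(1,-.049)
plan([(.4361,.1859,.12,h),(.4361,.1859,.031,None),(.4361,.1859,.12,None),(*b,.12,TH+np.pi/2)])
E
```

```text
0 rz 0.3746 d [0.0127 0.1541 0.0319] n 4 per [0.0032 0.0385 0.008 ]
1 rz 0 d [ 0.0001 -0.0001  0.089 ] n 2 per [ 0.0001 -0.      0.0445]
2 rz 0 d [-0.0001  0.0001 -0.089 ] n 2 per [-0.0001  0.     -0.0445]
3 rz -0.374 d [-1.345e-01 -2.135e-01  2.000e-04] n 6 per [-0.0224 -0.0356  0.    ]
```

To row units: 0.0385 m is 0.77, 0.008 m is 0.16, 0.125 rad / 6.2832 = 0.0199.

Emit:
shift_gripper(plan=[[[0,0,0,0,0,0.0199],[0,0,0,0,0,0.0199],[0,0,0,0,0,0.0198],[0.064,0.77,0.16,0,0,0],[0.064,0.77,0.16,0,0,0],[0.064,0.77,0.16,0,0,0],[0.064,0.77,0.16,0,0,0],[0,0,0,0,0,0],[0,0,0,0,0,0]]])

```text
time_s: 11.65
ee_pos: [0.4369, 0.186, 0.1186]
eef_rot: [-3.141, -0.001, 2.662]
force: [-0.5, -0.5, 0.3]
grip_width: 0.0399
grip_force: 0.0
```

```bash
python3 - <<'E'
from h import *
plan([(.4361,.1859,.12,np.deg2rad(62.5))])
E
```

```text
0 rz 0.0008 d [ 0.0006 -0.0004 -0.0014] n 1 per [ 0.0006 -0.0004 -0.0014]
```

To row units: 0.03 m is 0.6, 0.028 m is 0.56.

Emit:
shift_gripper(plan=[[[0,0,0.6,0,0,0],[0,0,0.6,0,0,0],[0,0,0.56,0,0,0],[0,0,0,0,0,0]]])

```text
time_s: 12.05
ee_pos: [0.4366, 0.1846, 0.0299]
eef_rot: [-3.141, -0.0, 2.66]
force: [-1.1, 0.8, 1.2]
grip_width: 0.0403
grip_force: 0.0
```

Emit:
shift_gripper(plan=[[[0,0,0,0,0,0],[0,0,0,0,0,0],[0,0,0,0,0,0],[0,0,0,0,0,0],[0,0,0,0,0,0],[0,0,0,0,0,0],[0,0,0,0,0,0],[0,0,0,0,0,0]]], aperture=0.0, force=40)

```text
time_s: 12.85
ee_pos: [0.4367, 0.1856, 0.0316]
eef_rot: [3.141, 0.0, 2.661]
force: [-1.4, -1.9, 6.7]
grip_width: 0.0115
grip_force: 40.0
```

Emit:
shift_gripper(plan=[[[0,0,-0.6,0,0,0],[0,0,-0.6,0,0,0],[0,0,-0.58,0,0,0],[0,0,0,0,0,-0.0199],[0,0,0,0,0,-0.0199],[0,0,0,0,0,-0.0197],[0,0,0,0,0,0],[0,0,0,0,0,0]]])

```text
time_s: 13.65
ee_pos: [0.4364, 0.1857, 0.1201]
eef_rot: [-3.142, -0.0, 3.032]
force: [-0.9, 0.4, -0.7]
grip_width: 0.0117
grip_force: 40.0
```

```bash
python3 - <<'E'
from h import *
plan([(*bay(1,-.049),.12,TH+np.pi/2)])
E
```

```text
0 rz -0.004 d [-1.342e-01 -2.133e-01  1.000e-04] n 6 per [-0.0224 -0.0356  0.    ]
```

To row units: -0.0355 m is -0.71, -0.0224 m is -0.448, -0.004 rad / 6.2832 = -0.0006.

Emit:
shift_gripper(plan=[[[0,0,0,0,0,-0.0006],[-0.448,-0.71,0,0,0,0],[-0.448,-0.71,0,0,0,0],[-0.448,-0.71,0,0,0,0],[-0.448,-0.71,0,0,0,0],[-0.448,-0.71,0,0,0,0],[-0.448,-0.71,0,0,0,0],[0,0,0,0,0,0],[0,0,0,0,0,0],[0,0,0,0,0,0]]])

```text
time_s: 14.65
ee_pos: [0.548, -0.0392, 0.1201]
eef_rot: [3.141, -0.001, 3.039]
force: [0.2, 0.6, 0.3]
grip_width: 0.012
grip_force: 40.0
```

```bash
python3 - <<'E'
from h import *
plan([(*bay(1,-.049),.052,TH+np.pi/2)])
E
```

```text
0 rz 0.0033 d [ 0.0005 -0.0015  0.0681] n 2 per [ 0.0003 -0.0007  0.034 ]
```

To row units: 0.03 m is 0.6, 0.007 m is 0.14, 0.002 rad / 6.2832 = 0.0003.

Emit:
shift_gripper(plan=[[[0.01,-0.026,0.6,0,0,0.0003],[0,0,0.6,0,0,0],[0,0,0.14,0,0,0],[0,0,0.024,0,0,0],[0,0,0,0,0,0],[0,0,0,0,0,0],[0,0,0,0,0,0]]])

```text
time_s: 15.35
ee_pos: [0.548, -0.041, 0.0526]
eef_rot: [-3.142, 0.001, 3.037]
force: [0.2, -0.5, -1.6]
grip_width: 0.0115
grip_force: 40.0
```

```bash
python3 - <<'E'
from h import *
plan([(*bay(1,-.049),.052,TH+np.pi/2),(*bay(1),.052,None)])
E
```

```text
0 rz 0.0018 d [0.0007 0.0003 0.0006] n 1 per [0.0007 0.0003 0.0006]
1 rz 0 d [-0.049 -0.     0.   ] n 1 per [-0.049 -0.     0.   ]
```

To row units: -0.007 m is -0.14, -0.006 m is -0.12.

Emit:
shift_gripper(plan=[[[-0.14,0,0.016,0,0,0],[-0.14,0,0,0,0,0],[-0.14,0,0,0,0,0],[-0.12,0,0,0,0,0],[-0.12,0,0,0,0,0],[-0.12,0,0,0,0,0],[-0.12,0,0,0,0,0],[-0.08,0,0,0,0,0],[0,0,0,0,0,0],[0,0,0,0,0,0]]])

```text
time_s: 16.35
ee_pos: [0.5968, -0.0463, 0.0514]
eef_rot: [3.142, -0.0, 3.037]
force: [-2.5, -0.3, 4.5]
grip_width: 0.0116
grip_force: 40.0
```

Emit:
shift_gripper(plan=[[[-0.04,0,0,0,0,0],[-0.04,0,0,0,0,0],[0,0,0,0,0,0],[0,0,0,0,0,0]]])

```text
time_s: 16.75
ee_pos: [0.5979, -0.0464, 0.0513]
eef_rot: [3.142, -0.008, 3.037]
force: [-29.1, 2.6, 21.3]
grip_width: 0.0115
grip_force: 40.0
```

```bash
python3 - <<'E'
from h import *
plan([(*bay(1),.0515,TH+np.pi/2)])
E
```

```text
0 rz 0.0017 d [ 0.002   0.0004 -0.0002] n 1 per [ 0.002   0.0004 -0.0002]
```

At the wall (29 N). Release, lift, look.

Units first: shifts go in shares of 50 mm and turns go in shares of 2 pi rad. So -0.04 m is -0.8, -0.02 m is -0.4.

Emit:
shift_gripper(plan=[[[0.02,0,0,0,0,0],[0,0,0,0,0,0],[0,0,0,0,0,0],[0,0,0,0,0,0],[0,0,0,0,0,0],[0,0,-0.4,0,0,0],[0,0,-0.8,0,0,0],[0,0,-0.8,0,0,0],[0.8,0,0,0,0,0],[0.8,0,0,0,0,0]]], aperture=0.04, force=40)

```text
time_s: 17.75
ee_pos: [0.5195, -0.0382, 0.152]
eef_rot: [-3.142, 0.002, 3.037]
force: [0.4, 0.2, -0.3]
grip_width: 0.0399
grip_force: 0.0
```

Emit:
shift_gripper(plan=[[[0.8,0,0,0,0,0],[0.8,0,0,0,0,0],[0.8,0,0,0,0,0],[0,0,0,0,0,0],[0,0,0,0,0,0]]])

```text
time_s: 18.25
ee_pos: [0.401, -0.0258, 0.1519]
eef_rot: [-3.141, 0.002, 3.037]
force: [1.0, -0.2, 0.8]
grip_width: 0.0402
grip_force: 0.0
```

```bash
python3 - <<'E'
from h import *
c=eyes.camera("top")
P=plates(c)
for p in P: print(np.round(p,1))
B=max(P,key=lambda p:p[1]);print(get_obs()["ee_pos"])
plan([(B[0]/1e3,B[1]/1e3,.15,np.deg2rad(B[4]+90))])
E
```

```text
[580.4 -45.3  83.8  44.1  -5.2]
[588.   21.3  84.   43.9  -6. ]
[602.4 329.3 116.1  42.4  24.6]
[ 0.40147006 -0.02588452  0.15174996]
0 rz -0.533 d [-0.3304  0.2396  0.002 ] n 9 per [-0.0367  0.0266  0.0002]
```

To row units: -0.033 m is -0.66, 0.024 m is 0.48, -0.1333 rad / 6.2832 = -0.0212.

Emit:
shift_gripper(plan=[[[0,0,0,0,0,-0.0212],[0,0,0,0,0,-0.0212],[0,0,0,0,0,-0.0212],[0,0,0,0,0,-0.0212],[-0.66,0.48,0,0,0,0],[-0.66,0.48,0,0,0,0],[-0.66,0.48,0,0,0,0],[-0.66,0.48,0,0,0,0],[-0.66,0.48,0,0,0,0]]])

```text
time_s: 19.2
ee_pos: [0.5024, 0.1539, 0.1508]
eef_rot: [-3.142, 0.0, -2.713]
force: [0.7, -0.2, 0.6]
grip_width: 0.0402
grip_force: 0.0
```

Emit:
shift_gripper(plan=[[[-0.66,0.48,0,0,0,0],[-0.66,0.48,0,0,0,0],[-0.66,0.48,0,0,0,0],[-0.66,0.48,0,0,0,0],[-0.66,0.48,0,0,0,0],[0,0,0,0,0,0],[0,0,0,0,0,0],[0,0,0,0,0,0]]])

```text
time_s: 20.0
ee_pos: [0.601, 0.3291, 0.1508]
eef_rot: [-3.141, -0.001, -2.713]
force: [-0.3, -0.7, 0.5]
grip_width: 0.0398
grip_force: 0.0
```

```bash
python3 - <<'E'
from h import *
plan([(.6024,.3293,.0305,np.deg2rad(114.6))])
E
```

```text
0 rz -0.0011 d [-0.0014 -0.0004  0.1203] n 3 per [-0.0005 -0.0001  0.0401]
```

To row units: 0.03 m is 0.6, -0.0014 m is -0.028.

Emit:
shift_gripper(plan=[[[-0.028,-0.008,0.6,0,0,0],[0,0,0.6,0,0,0],[0,0,0.6,0,0,0],[0,0,0.6,0,0,0],[0,0,0,0,0,0]]])

```text
time_s: 20.5
ee_pos: [0.6022, 0.3289, 0.0299]
eef_rot: [3.141, -0.001, -2.714]
force: [0.1, 0.2, 0.7]
grip_width: 0.0398
grip_force: 0.0
```

Emit:
shift_gripper(plan=[[[0,0,0,0,0,0],[0,0,0,0,0,0],[0,0,0,0,0,0],[0,0,0,0,0,0],[0,0,0,0,0,0],[0,0,0,0,0,0],[0,0,0,0,0,0],[0,0,0,0,0,0]]], aperture=0.0, force=40)

```text
time_s: 21.3
ee_pos: [0.6024, 0.3299, 0.0317]
eef_rot: [-3.141, 0.0, -2.713]
force: [-2.5, -1.5, 5.9]
grip_width: 0.0117
grip_force: 40.0
```

Emit:
shift_gripper(plan=[[[0,0,-0.6,0,0,0],[0,0,-0.6,0,0,0],[0,0,-0.6,0,0,0],[0,0,0,0,0,0.0212],[0,0,0,0,0,0.0212],[0,0,0,0,0,0.0212],[0,0,0,0,0,0.0212],[0,0,0,0,0,0],[0,0,0,0,0,0]]])

```text
time_s: 22.2
ee_pos: [0.6023, 0.3299, 0.121]
eef_rot: [-3.141, -0.0, 3.041]
force: [-0.4, -0.5, -1.4]
grip_width: 0.0122
grip_force: 40.0
```

```bash
python3 - <<'E'
from h import *
plan([(*bay(2,-.049),.12,TH+np.pi/2)])
E
```

```text
0 rz 0.0056 d [ 0.0155 -0.4403  0.0011] n 9 per [ 0.0017 -0.0489  0.0001]
```

To row units: -0.04 m is -0.8, 0.0014 m is 0.028, 0.0056 rad / 6.2832 = 0.0009.

Emit:
shift_gripper(plan=[[[0,0,0,0,0,0.0009],[0.028,-0.8,0,0,0,0],[0.028,-0.8,0,0,0,0],[0.028,-0.8,0,0,0,0],[0.028,-0.8,0,0,0,0],[0.028,-0.8,0,0,0,0],[0.028,-0.8,0,0,0,0],[0.028,-0.8,0,0,0,0],[0.028,-0.8,0,0,0,0],[0.028,-0.8,0,0,0,0]]])

```text
time_s: 23.2
ee_pos: [0.5499, -0.028, 0.1215]
eef_rot: [-3.142, 0.0, 3.034]
force: [1.2, 0.0, -1.6]
grip_width: 0.0119
grip_force: 40.0
```

Emit:
shift_gripper(plan=[[[0.028,-0.8,0,0,0,0],[0.028,-0.8,0,0,0,0],[0,0,0,0,0,0],[0,0,0,0,0,0],[0,0,0,0,0,0]]])

```text
time_s: 23.7
ee_pos: [0.5389, -0.1048, 0.1213]
eef_rot: [3.141, 0.0, 3.033]
force: [-0.1, 0.3, -1.9]
grip_width: 0.0118
grip_force: 40.0
```

```bash
python3 - <<'E'
from h import *
plan([(*bay(2,-.049),.052,TH+np.pi/2)])
E
```

```text
0 rz -0.0024 d [-0.0015 -0.0013  0.0693] n 2 per [-0.0008 -0.0006  0.0346]
```

To row units: 0.03 m is 0.6, 0.008 m is 0.16, -0.002 rad / 6.2832 = -0.0003.

Emit:
shift_gripper(plan=[[[-0.03,-0.026,0.6,0,0,-0.0003],[0,0,0.6,0,0,0],[0,0,0.16,0,0,0],[0,0,0.03,0,0,0],[0,0,0,0,0,0],[0,0,0,0,0,0],[0,0,0,0,0,0]]])

```text
time_s: 24.4
ee_pos: [0.5404, -0.107, 0.0523]
eef_rot: [-3.141, 0.001, 3.034]
force: [1.1, 0.0, -1.5]
grip_width: 0.0115
grip_force: 40.0
```

```bash
python3 - <<'E'
from h import *
plan([(*bay(2,-.049),.052,TH+np.pi/2),(*bay(2),.052,None)])
E
```

```text
0 rz -0.0015 d [0.0002 0.0007 0.0003] n 1 per [0.0002 0.0007 0.0003]
1 rz 0 d [-0.049  0.     0.   ] n 1 per [-0.049  0.     0.   ]
```

Emit:
shift_gripper(plan=[[[-0.14,0.014,0.012,0,0,0],[-0.14,0,0,0,0,0],[-0.14,0,0,0,0,0],[-0.12,0,0,0,0,0],[-0.12,0,0,0,0,0],[-0.12,0,0,0,0,0],[-0.12,0,0,0,0,0],[-0.08,0,0,0,0,0],[0,0,0,0,0,0],[0,0,0,0,0,0]]])

```text
time_s: 25.4
ee_pos: [0.588, -0.1117, 0.0512]
eef_rot: [3.141, -0.004, 3.034]
force: [-13.1, 0.9, 10.7]
grip_width: 0.0119
grip_force: 40.0
```

Emit:
shift_gripper(plan=[[[-0.04,0,0,0,0,0],[-0.04,0,0,0,0,0],[0,0,0,0,0,0],[0,0,0,0,0,0]]])

```text
time_s: 25.8
ee_pos: [0.5897, -0.1119, 0.051]
eef_rot: [3.141, -0.01, 3.034]
force: [-32.4, 2.3, 20.8]
grip_width: 0.0114
grip_force: 40.0
```

```bash
python3 - <<'E'
from h import *
plan([(*bay(2),.0515,TH+np.pi/2)])
E
```

```text
0 rz -0.0019 d [ 0.0008  0.0004 -0.0005] n 1 per [ 0.0008  0.0004 -0.0005]
```

To row units: -0.04 m is -0.8, -0.02 m is -0.4.

Emit:
shift_gripper(plan=[[[0.02,0,0,0,0,0],[0,0,0,0,0,0],[0,0,0,0,0,0],[0,0,0,0,0,0],[0,0,0,0,0,0],[0,0,-0.4,0,0,0],[0,0,-0.8,0,0,0],[0,0,-0.8,0,0,0],[0.8,0,0,0,0,0],[0.8,0,0,0,0,0]]], aperture=0.06, force=40)

```text
time_s: 26.8
ee_pos: [0.5119, -0.1034, 0.152]
eef_rot: [-3.141, 0.002, 3.034]
force: [-0.0, -0.5, -0.7]
grip_width: 0.0602
grip_force: 0.0
```

Emit:
shift_gripper(plan=[[[0.8,0,-0.6,0,0,0],[0.8,0.4,-0.6,0,0,0],[0.8,0.4,0,0,0,0],[0,0,0,0,0,0],[0,0,0,0,0,0]]])

```text
time_s: 27.3
ee_pos: [0.4001, -0.0523, 0.2097]
eef_rot: [-3.141, 0.002, 3.034]
force: [0.3, 0.6, 0.1]
grip_width: 0.06
grip_force: 0.0
```

```bash
python3 - <<'E'
from h import *
c=eyes.camera("top")
for p in plates(c): print(np.round(p,1))
cv2.imwrite("pics/t6.png",cv2.resize(c["pixels"][120:290,170:480],None,fx=2.5,fy=2.5))
# handle
b,g,r=[c["pixels"][...,i].astype(int) for i in range(3)]
m=np.zeros(b.shape,np.uint8);m[190:300,390:490]=((r-b)[190:300,390:490]>35)
k=max(cv2.findContours(m,cv2.RETR_EXTERNAL,cv2.CHAIN_APPROX_NONE)[0],key=cv2.contourArea)
P=np.array([ray(c,*p[0],.049)[:2]*1000 for p in k],np.float32)
print("handle top rect",cv2.minAreaRect(P))
E
```

```text
[ 573.5 -111.9   83.2   44.    -5.6]
[580.5 -45.2  83.9  44.1  -5.6]
[587.8  21.3  84.4  43.9  -6. ]
handle top rect ((437.43011474609375, -401.5043640136719), (140.94131469726562, 27.00469207763672), 12.359950065612793)
```

View pics/t6.png

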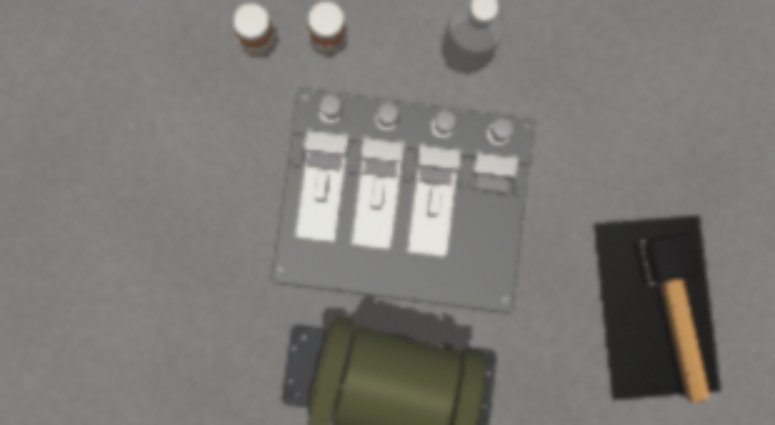

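All three plates are home and the pins are up; the bay 3 clip is empty. The mallet stands on the mat with its head at crop (675,258), so I'll fetch it.

```bash
python3 - <<'E'
from h import *
plan([(.4728,-.3963,.15,np.deg2rad(102.2)),(.4728,-.3963,.041,None)])
print(get_obs()["qpos"].round(2))
E
```

```text
0 rz -0.3207 d [ 0.0021 -0.3511  0.0595] n 8 per [ 0.0003 -0.0439  0.0074]
1 rz 0 d [1.00e-04 1.00e-04 1.09e-01] n 3 per [0.     0.     0.0363]
[-0.22 -0.01  1.92 -0.    1.23 -1.68]
```

Joint 6 would end near its limit, so I'll use the half-turned grasp (rz +2.821).

To row units: 0.148 rad / 6.2832 = 0.0236.

Emit:
shift_gripper(plan=[[[0,0,0,0,0,0.0236],[0,0,0,0,0,0.0236],[0,0,0,0,0,0.0236],[0,0,0,0,0,0.0236],[0,0,0,0,0,0.0236],[0,0,0,0,0,0.0236],[0,0,0,0,0,0.0236],[0,0,0,0,0,0.0236],[0,0,0,0,0,0.0236],[0,0,0,0,0,0.0236]]])

```text
time_s: 28.35
ee_pos: [0.4008, -0.053, 0.2085]
eef_rot: [-3.141, -0.0, 1.547]
force: [0.0, -0.4, 0.2]
grip_width: 0.0602
grip_force: 0.0
```

Emit:
shift_gripper(plan=[[[0,0,0,0,0,0.0236],[0,0,0,0,0,0.0236],[0,0,0,0,0,0.0236],[0,0,0,0,0,0.0236],[0,0,0,0,0,0.0236],[0,0,0,0,0,0.0236],[0,0,0,0,0,0.0236],[0,0,0,0,0,0.0236],[0,0,0,0,0,0.0236],[0,0,0,0,0,0]]])

```text
time_s: 29.35
ee_pos: [0.4007, -0.0529, 0.2086]
eef_rot: [-3.141, 0.001, 0.219]
force: [-0.2, -0.3, -0.8]
grip_width: 0.0598
grip_force: 0.0
```

```bash
python3 - <<'E'
from h import *
plan([(.4728,-.3963,.15,np.deg2rad(102.2))])
print(get_obs()["qpos"].round(2))
E
```

```text
0 rz 0.0057 d [-0.0021  0.3509  0.0584] n 8 per [-0.0003  0.0439  0.0073]
[-0.22 -0.01  1.92 -0.    1.23  1.13]
```

To row units: 0.039 m is 0.78, 0.0065 m is 0.13, 0.0057 rad / 6.2832 = 0.0009.

Emit:
shift_gripper(plan=[[[0,0.78,0.13,0,0,0.0009],[0,0.78,0.13,0,0,0],[0,0.78,0.13,0,0,0],[0,0.78,0.13,0,0,0],[0,0.78,0.13,0,0,0],[0,0.78,0.13,0,0,0],[0,0.78,0.13,0,0,0],[0,0.78,0.13,0,0,0],[0,0.78,0.13,0,0,0],[0,0,0,0,0,0]]])

```text
time_s: 30.35
ee_pos: [0.475, -0.399, 0.1477]
eef_rot: [-3.14, 0.002, 0.218]
force: [-0.2, 0.1, 0.1]
grip_width: 0.0599
grip_force: 0.0
```

Emit:
shift_gripper(plan=[[[0,0,0,0,0,0],[0,0,0,0,0,0]]])

```text
time_s: 30.55
ee_pos: [0.4755, -0.3947, 0.1503]
eef_rot: [-3.141, 0.0, 0.218]
force: [0.1, -0.3, 0.4]
grip_width: 0.0598
grip_force: 0.0
```

```bash
python3 - <<'E'
from h import *
plan([(.4728,-.3963,.041,np.deg2rad(102.2))])
c=eyes.camera("side");cv2.imwrite("pics/s7.png",cv2.resize(c["pixels"][130:350,180:460],None,fx=2.7,fy=2.7))
E
```

```text
0 rz 0.0054 d [-0.0029  0.001   0.1093] n 3 per [-0.001   0.0003  0.0364]
```

View pics/s7.png

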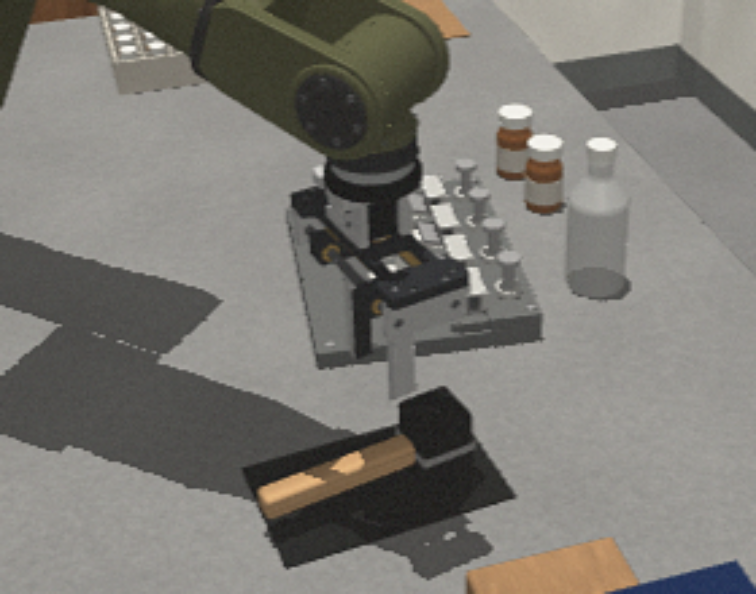

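The gripper is over the handle just behind the head (crop (400,385) above (400,445)). Descend and grip.

To row units: 0.03 m is 0.6, 0.019 m is 0.38, 0.005 rad / 6.2832 = 0.0008.

Emit:
shift_gripper(plan=[[[-0.058,0.02,0.6,0,0,0.0008],[0,0,0.6,0,0,0],[0,0,0.6,0,0,0],[0,0,0.38,0,0,0],[0,0,0,0,0,0],[0,0,0,0,0,0]]])

```text
time_s: 31.2
ee_pos: [0.4733, -0.3966, 0.0426]
eef_rot: [3.141, -0.001, 0.212]
force: [-0.0, 0.7, 1.1]
grip_width: 0.0602
grip_force: 0.0
```

Emit:
shift_gripper(plan=[[[0,0,0,0,0,0],[0,0,0,0,0,0],[0,0,0,0,0,0],[0,0,0,0,0,0],[0,0,0,0,0,0],[0,0,0,0,0,0],[0,0,0,0,0,0],[0,0,0,0,0,0]]], aperture=0.0, force=60)

```text
time_s: 32.0
ee_pos: [0.4728, -0.3969, 0.0416]
eef_rot: [3.142, -0.0, 0.211]
force: [-1.5, 1.6, 3.2]
grip_width: 0.0218
grip_force: 59.6
```

To row units: -0.03 m is -0.6, -0.015 m is -0.3.

Emit:
shift_gripper(plan=[[[0,0,-0.3,0,0,0],[0,0,-0.6,0,0,0],[0,0,-0.6,0,0,0],[0,0,-0.6,0,0,0],[0,0,-0.6,0,0,0],[0,0,0,0,0,0],[0,0,0,0,0,0]]])

```text
time_s: 32.7
ee_pos: [0.4726, -0.3967, 0.1763]
eef_rot: [3.142, 0.0, 0.211]
force: [0.4, 0.9, -3.2]
grip_width: 0.0214
grip_force: 59.6
```

```bash
python3 - <<'E'
from h import *
plan([(*bay(2,.032),.16,TH+np.pi/2)])
c=eyes.camera("side");cv2.imwrite("pics/s8.png",cv2.resize(c["pixels"][130:350,180:460],None,fx=2.7,fy=2.7))
E
```

```text
0 rz 0.317 d [ 0.1175 -0.296   0.0163] n 7 per [ 0.0168 -0.0423  0.0023]
```

View pics/s8.png

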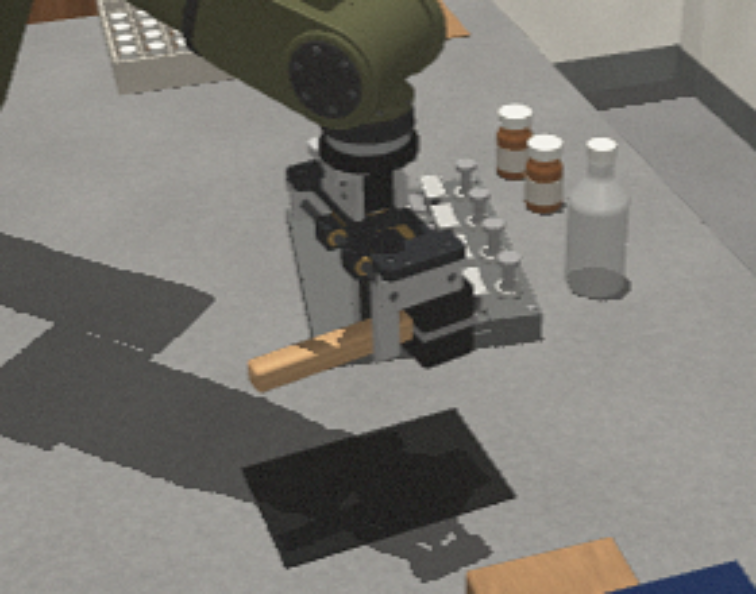

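The mallet is held level (handle end at crop (262,375), head at (440,325)).

To row units: -0.037 m is -0.74, 0.0147 m is 0.294, 0.106 rad / 6.2832 = 0.0169.

Emit:
shift_gripper(plan=[[[0,0,0,0,0,0.0169],[0,0,0,0,0,0.0169],[0,0,0,0,0,0.0167],[0.294,-0.74,0,0,0,0],[0.294,-0.74,0,0,0,0],[0.294,-0.74,0,0,0,0],[0.294,-0.74,0,0,0,0],[0.294,-0.74,0,0,0,0],[0.294,-0.74,0,0,0,0]]])

```text
time_s: 33.65
ee_pos: [0.5839, -0.1837, 0.1745]
eef_rot: [-3.141, 0.003, -0.106]
force: [0.3, 0.3, -4.6]
grip_width: 0.0217
grip_force: 59.6
```

Emit:
shift_gripper(plan=[[[0.294,-0.74,0,0,0,0],[0.294,-0.74,0,0,0,0],[0,0,0,0,0,0],[0,0,0,0,0,0],[0,0,0,0,0,0]]])

```text
time_s: 34.15
ee_pos: [0.6205, -0.1156, 0.1753]
eef_rot: [-3.141, 0.002, -0.107]
force: [0.0, -0.1, -4.6]
grip_width: 0.0213
grip_force: 59.6
```

```bash
python3 - <<'E'
from h import *
plan([(*bay(2,.032),.1186,TH+np.pi/2)])
c=eyes.camera("top");cv2.imwrite("pics/t9.png",cv2.resize(c["pixels"][110:260,260:420],None,fx=4,fy=4))
E
```

```text
0 rz -0.0008 d [ 0.0004 -0.0008  0.0567] n 2 per [ 0.0002 -0.0004  0.0283]
```

View pics/t9.png

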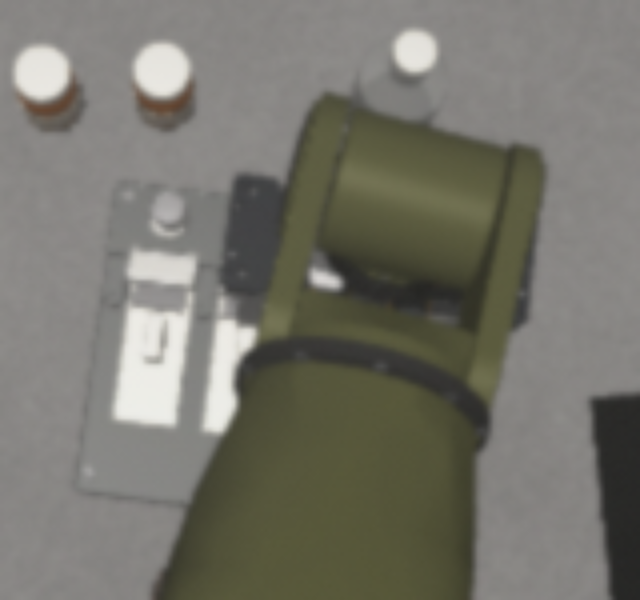

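The arm hides the pin in this view, so I'll go by height and force. Contact is expected at TCP z of about 0.117 and bottom at about 0.1025.

To row units: 0.03 m is 0.6, 0.022 m is 0.44.

Emit:
shift_gripper(plan=[[[0,0,0.6,0,0,0],[0,0,0.44,0,0,0],[0,0,0,0,0,0],[0,0,0,0,0,0],[0,0,0,0,0,0]]])

```text
time_s: 34.7
ee_pos: [0.6216, -0.1155, 0.1261]
eef_rot: [3.141, -0.002, -0.107]
force: [0.0, 0.3, -2.8]
grip_width: 0.0218
grip_force: 59.6
```

Emit:
shift_gripper(plan=[[[0,0,0.08,0,0,0],[0,0,0.08,0,0,0],[0,0,0.08,0,0,0],[0,0,0,0,0,0],[0,0,0,0,0,0]]])

```text
time_s: 35.2
ee_pos: [0.6212, -0.115, 0.1125]
eef_rot: [3.142, -0.0, -0.106]
force: [0.0, -0.7, -2.6]
grip_width: 0.0216
grip_force: 59.6
```

Emit:
shift_gripper(plan=[[[0,0,0.06,0,0,0],[0,0,0.06,0,0,0],[0,0,0.04,0,0,0],[0,0,0,0,0,0],[0,0,0,0,0,0]]])

```text
time_s: 35.7
ee_pos: [0.6212, -0.115, 0.1043]
eef_rot: [-3.142, -0.0, -0.106]
force: [1.0, -0.5, -1.5]
grip_width: 0.0214
grip_force: 59.6
```

To row units: 0.002 m is 0.04.

Emit:
shift_gripper(plan=[[[0,0,0.04,0,0,0],[0,0,0.04,0,0,0]]])

```text
time_s: 35.9
ee_pos: [0.6212, -0.1148, 0.1015]
eef_rot: [-3.141, -0.001, -0.106]
force: [-10.1, 5.4, 20.7]
grip_width: 0.0213
grip_force: 60.0
```

Emit:
shift_gripper(plan=[[[0,0,0,0,0,0],[0,0,0,0,0,0]]])

```text
time_s: 36.1
ee_pos: [0.6214, -0.1147, 0.1018]
eef_rot: [-3.141, -0.001, -0.106]
force: [-5.1, 3.5, 12.1]
grip_width: 0.0216
grip_force: 60.0
```

Emit:
shift_gripper(plan=[[[0,0,0.04,0,0,0],[0,0,0.02,0,0,0]]])

```text
time_s: 36.3
ee_pos: [0.6213, -0.1146, 0.0997]
eef_rot: [-3.141, -0.001, -0.106]
force: [-14.5, 4.6, 24.5]
grip_width: 0.0214
grip_force: 60.0
```

Bottomed out at the predicted height. Next pin.

Emit:
shift_gripper(plan=[[[0,0,-0.5,0,0,0],[0,0,-0.5,0,0,0],[0,-0.66,0,0,0,0],[0,-0.66,0,0,0,0],[0,0,0,0,0,0],[0,0,0,0,0,0]]])

```text
time_s: 36.9
ee_pos: [0.6278, -0.0489, 0.1467]
eef_rot: [3.141, 0.001, -0.105]
force: [0.5, -0.3, -4.1]
grip_width: 0.0218
grip_force: 60.0
```

```bash
python3 - <<'E'
from h import *
plan([(*bay(1,.032),.122,TH+np.pi/2)])
c=eyes.camera("side");cv2.imwrite("pics/s10.png",cv2.resize(c["pixels"][130:270,270:430],None,fx=4.2,fy=4.2,interpolation=cv2.INTER_CUBIC))
E
```

```text
0 rz 0.0012 d [0.0001 0.0003 0.0247] n 1 per [0.0001 0.0003 0.0247]
```

View pics/s10.png

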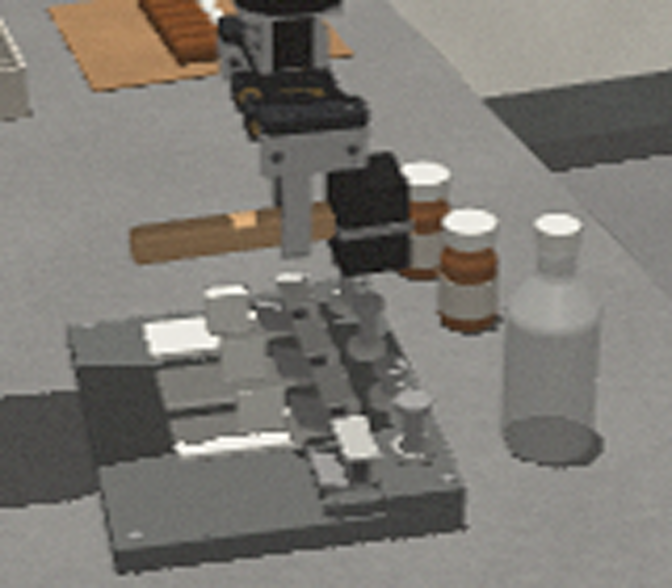

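Pin 2 (crop (365,348)) is down, while empty bay 3's pin (412,400) stands up. The mallet is level. Press pin 1.

To row units: 0.022 m is 0.44, 0.005 m is 0.1.

Emit:
shift_gripper(plan=[[[0,0,0.44,0,0,0],[0,0,0.1,0,0,0],[0,0,0.08,0,0,0],[0,0,0.08,0,0,0],[0,0,0.08,0,0,0],[0,0,0.06,0,0,0],[0,0,0.04,0,0,0],[0,0,0,0,0,0]]])

```text
time_s: 37.75
ee_pos: [0.6284, -0.0496, 0.1037]
eef_rot: [3.141, -0.001, -0.106]
force: [0.6, -0.8, -0.4]
grip_width: 0.0217
grip_force: 60.0
```

Emit:
shift_gripper(plan=[[[0,0,0.04,0,0,0],[0,0,0.02,0,0,0]]])

```text
time_s: 37.95
ee_pos: [0.6283, -0.0495, 0.1006]
eef_rot: [3.141, -0.001, -0.106]
force: [-0.7, -2.8, 3.2]
grip_width: 0.0216
grip_force: 60.0
```

Emit:
shift_gripper(plan=[[[0,0,-0.5,0,0,0],[0,0,-0.5,0,0,0],[0,-0.66,0,0,0,0],[0,-0.66,0,0,0,0],[0,0,0,0,0,0],[0,0,0,0,0,0]]])

```text
time_s: 38.55
ee_pos: [0.6347, 0.017, 0.1496]
eef_rot: [-3.141, 0.001, -0.105]
force: [0.5, 0.4, -3.6]
grip_width: 0.0214
grip_force: 60.0
```

```bash
python3 - <<'E'
from h import *
plan([(*bay(0,.032),.122,TH+np.pi/2)])
E
```

```text
0 rz 0.0014 d [0.0002 0.0005 0.0276] n 1 per [0.0002 0.0005 0.0276]
```

To row units: 0.025 m is 0.5, 0.005 m is 0.1.

Emit:
shift_gripper(plan=[[[0,0,0.5,0,0,0],[0,0,0.1,0,0,0],[0,0,0.08,0,0,0],[0,0,0.08,0,0,0],[0,0,0.08,0,0,0],[0,0,0.06,0,0,0],[0,0,0.04,0,0,0]]])

```text
time_s: 39.25
ee_pos: [0.6354, 0.016, 0.1039]
eef_rot: [3.141, -0.001, -0.106]
force: [-0.7, -3.2, 2.2]
grip_width: 0.0218
grip_force: 60.0
```

Emit:
shift_gripper(plan=[[[0,0,0.04,0,0,0],[0,0,0.02,0,0,0]]])

```text
time_s: 39.45
ee_pos: [0.6354, 0.016, 0.1007]
eef_rot: [3.141, -0.001, -0.106]
force: [-0.3, -2.7, 3.4]
grip_width: 0.0214
grip_force: 60.0
```

Emit:
shift_gripper(plan=[[[0,0,0.04,0,0,0],[0,0,0,0,0,0]]])

```text
time_s: 39.65
ee_pos: [0.6353, 0.0162, 0.0999]
eef_rot: [3.141, -0.001, -0.106]
force: [-8.4, -2.1, 13.0]
grip_width: 0.0216
grip_force: 60.0
```

Pin 0 bottomed. Pin 1 stopped just short, so I'll press it again.

To row units: 0.033 m is 0.66, -0.025 m is -0.5.

Emit:
shift_gripper(plan=[[[0,0,0.02,0,0,0],[0,0,-0.5,0,0,0],[0,0,-0.4,0,0,0],[0,0.66,0,0,0,0],[0,0.66,0,0,0,0],[0,0,0,0,0,0],[0,0,0,0,0,0]]])

```text
time_s: 40.35
ee_pos: [0.6278, -0.0494, 0.1417]
eef_rot: [-3.141, 0.001, -0.107]
force: [0.0, 0.3, -3.8]
grip_width: 0.0215
grip_force: 60.0
```

Emit:
shift_gripper(plan=[[[0,0,0.5,0,0,0],[0,0,0.3,0,0,0],[0,0,0.08,0,0,0],[0,0,0.04,0,0,0]]])

```text
time_s: 40.75
ee_pos: [0.6278, -0.0483, 0.0977]
eef_rot: [-3.141, 0.001, -0.105]
force: [-20.6, 3.6, 25.5]
grip_width: 0.0214
grip_force: 60.0
```

Emit:
shift_gripper(plan=[[[0,0,0.04,0,0,0],[0,0,0,0,0,0]]])

```text
time_s: 40.95
ee_pos: [0.628, -0.0483, 0.0968]
eef_rot: [-3.141, -0.0, -0.105]
force: [-17.5, 3.7, 22.7]
grip_width: 0.0214
grip_force: 60.0
```

All three bottomed. Return the mallet.

To row units: -0.03 m is -0.6, -0.025 m is -0.5.

Emit:
shift_gripper(plan=[[[0,0,-0.5,0,0,0],[0,0,-0.6,0,0,0],[0,0,-0.5,0,0,0],[0,0,0,0,0,0],[0,0,0,0,0,0]]])

```text
time_s: 41.45
ee_pos: [0.6278, -0.0488, 0.1733]
eef_rot: [-3.141, 0.001, -0.105]
force: [0.1, 0.3, -5.0]
grip_width: 0.0217
grip_force: 60.0
```

```bash
python3 - <<'E'
from h import *
t=tcp()[0]
plan([(.4728,-.3969,t[2],None),(.4728,-.3969,t[2],.211+np.pi/2)])
c=eyes.camera("side");cv2.imwrite("pics/s11.png",cv2.resize(c["pixels"][110:260,270:430],None,fx=4,fy=4,interpolation=cv2.INTER_CUBIC))
E
```

```text
0 rz 0 d [-1.175e-01  3.625e-01  1.000e-04] n 8 per [-0.0147  0.0453  0.    ]
1 rz -0.3165 d [0. 0. 0.] n 0 per [0. 0. 0.]
```

View pics/s11.png

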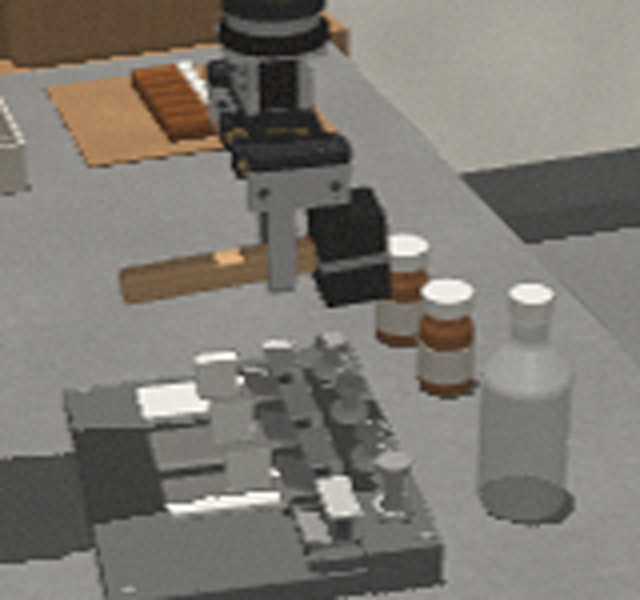

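Pins 0–2 heads (crop (330,345), (350,385), (350,408)) are low and pin 3 (395,465) is still up. The mallet has pitched up slightly in the grip. Now carry it back.

To row units: 0.0403 m is 0.806, -0.0131 m is -0.262.

Emit:
shift_gripper(plan=[[[-0.262,0.806,0,0,0,0],[-0.262,0.806,0,0,0,0],[-0.262,0.806,0,0,0,0],[-0.262,0.806,0,0,0,0],[-0.262,0.806,0,0,0,0],[-0.262,0.806,0,0,0,0],[-0.262,0.806,0,0,0,0],[-0.262,0.806,0,0,0,0],[-0.262,0.806,0,0,0,0],[0,0,0,0,0,0]]])

```text
time_s: 42.5
ee_pos: [0.4697, -0.401, 0.1721]
eef_rot: [-3.141, 0.003, -0.11]
force: [0.4, 1.0, -3.7]
grip_width: 0.0215
grip_force: 60.0
```

Emit:
shift_gripper(plan=[[[0,0,0,0,0,-0.0169],[0,0,0,0,0,-0.0169],[0,0,0,0,0,-0.0167],[0,0,0,0,0,0],[0,0,0,0,0,0]]])

```text
time_s: 43.0
ee_pos: [0.4724, -0.397, 0.1733]
eef_rot: [-3.14, 0.001, 0.208]
force: [-0.4, -0.1, -3.9]
grip_width: 0.0217
grip_force: 60.0
```

```bash
python3 - <<'E'
from h import *
plan([(.4728,-.3969,.046,.211+np.pi/2)])
E
```

```text
0 rz -0.0028 d [6.000e-04 1.000e-04 1.273e-01] n 3 per [0.0002 0.     0.0424]
```

To row units: 0.04 m is 0.8, 0.03 m is 0.6, -0.03 rad / 6.2832 = -0.0048.

Emit:
shift_gripper(plan=[[[0,0,0.8,0,0,0],[0,0,0.8,0,0,0],[0,0,0.6,0,0,0],[0,0,0.24,0,-0.0048,0],[0,0,0,0,0,0],[0,0,0,0,0,0]]])

```text
time_s: 43.6
ee_pos: [0.4733, -0.3978, 0.0539]
eef_rot: [3.14, 0.029, 0.21]
force: [0.2, 0.1, -3.7]
grip_width: 0.0215
grip_force: 60.0
```

Emit:
shift_gripper(plan=[[[0,0,0.04,0,0,0],[0,0,0.04,0,0,0],[0,0,0,0,0,0]]])

```text
time_s: 43.9
ee_pos: [0.4724, -0.3977, 0.0489]
eef_rot: [3.141, 0.03, 0.211]
force: [-0.1, -0.6, -4.2]
grip_width: 0.0214
grip_force: 60.0
```

To row units: 0.003 m is 0.06, 0.002 m is 0.04.

Emit:
shift_gripper(plan=[[[0,0,0.06,0,0,0],[0,0,0.04,0,0,0],[0,0,0.02,0,0,0],[0,0,0,0,0,0]]])

```text
time_s: 44.3
ee_pos: [0.4721, -0.3975, 0.0422]
eef_rot: [-3.141, 0.03, 0.211]
force: [-0.2, 0.4, -3.7]
grip_width: 0.0213
grip_force: 60.0
```

Emit:
shift_gripper(plan=[[[0,0,0.02,0,0,0],[0,0,0,0,0,0]]])

```text
time_s: 44.5
ee_pos: [0.4721, -0.3976, 0.0414]
eef_rot: [-3.142, 0.03, 0.211]
force: [-0.3, 0.5, -4.1]
grip_width: 0.0214
grip_force: 60.0
```

Emit:
shift_gripper(plan=[[[0,0,0.02,0,0,0],[0,0,0,0,0,0]]])

```text
time_s: 44.7
ee_pos: [0.472, -0.3975, 0.0403]
eef_rot: [-3.141, 0.03, 0.211]
force: [0.2, -0.2, -4.2]
grip_width: 0.0217
grip_force: 60.0
```

To row units: 0.001 m is 0.02.

Emit:
shift_gripper(plan=[[[0,0,0.02,0,0,0],[0,0,0.02,0,0,0],[0,0,0,0,0,0]]])

```text
time_s: 45.0
ee_pos: [0.4721, -0.3977, 0.0387]
eef_rot: [3.141, 0.03, 0.211]
force: [-1.1, 1.1, -0.3]
grip_width: 0.0217
grip_force: 60.0
```

Emit:
shift_gripper(plan=[[[0,0,0.02,0,0,0],[0,0,0,0,0,0]]])

```text
time_s: 45.2
ee_pos: [0.472, -0.3978, 0.0386]
eef_rot: [3.141, 0.03, 0.211]
force: [-6.2, 3.1, 9.4]
grip_width: 0.0214
grip_force: 60.0
```

Contact. Open, lift straight up and back away.

To row units: -0.04 m is -0.8, -0.03 m is -0.6, 0.03 rad / 6.2832 = 0.0048.

Emit:
shift_gripper(plan=[[[0,0,0,0,0,0],[0,0,0,0,0,0],[0,0,0,0,0,0],[0,0,0,0,0,0],[0,0,0,0,0,0],[0,0,0,0,0,0],[0,0,-0.6,0,0.0048,0],[0,0,-0.8,0,0,0],[0,0,-0.8,0,0,0],[0,0,-0.8,0,0,0]]], aperture=0.06, force=20)

```text
time_s: 46.2
ee_pos: [0.4727, -0.3973, 0.1891]
eef_rot: [-3.142, 0.0, 0.211]
force: [-0.2, 0.6, 0.8]
grip_width: 0.0598
grip_force: 0.0
```

Emit:
shift_gripper(plan=[[[-0.8,-0.6,0,0,0,0],[-0.8,-0.6,0,0,0,0],[-0.8,-0.6,0,0,0,0],[-0.8,-0.6,0,0,0,0],[0,0,0,0,0,0],[0,0,0,0,0,0],[0,0,0,0,0,0],[0,0,0,0,0,0]]])

```text
time_s: 47.0
ee_pos: [0.2921, -0.314, 0.1874]
eef_rot: [-3.142, -0.0, 0.211]
force: [-0.2, -0.3, -0.0]
grip_width: 0.06
grip_force: 0.0
```

```bash
python3 - <<'E'
from h import *
c=eyes.camera("top");im=c["pixels"]
cv2.imwrite("pics/t12.png",im)
for p in plates(c): print(np.round(p,1))
b,r=im[...,0].astype(int),im[...,2].astype(int)
m=np.zeros(b.shape,np.uint8);m[190:300,390:490]=((r-b)[190:300,390:490]>35)
k=max(cv2.findContours(m,cv2.RETR_EXTERNAL,cv2.CHAIN_APPROX_NONE)[0],key=cv2.contourArea)
print("handle",cv2.minAreaRect(np.array([ray(c,*p[0],.049)[:2]*1000 for p in k],np.float32)))
# pin heads: compare brightness-template position against first frame, side view
old=cv2.imread("pics/side0.png");s=eyes.camera("side");new=s["pixels"]
for i in range(4):
    q=proj(s,[*bay(i,.09),.0785]);u,v=q.round().astype(int)
    T=old[v-5:v+4,u-6:u+7];W=new[v-12:v+14,u-10:u+11]
    R_=cv2.matchTemplate(W,T,cv2.TM_CCOEFF_NORMED);_,s_,_,l=cv2.minMaxLoc(R_)
    print("pin",i,"side px",q.round(1),"shift",l[0]-4,l[1]-7,round(s_,2),"16mm =",(proj(s,[*bay(i,.09),.0625])-q).round(1))
for n,p in(("va",(271,130)),("vb",(300,129)),("wash",(361,125))):
    o0=cv2.imread("pics/top0.png");u,v=p;R_=cv2.matchTemplate(im[v-20:v+20,u-20:u+20],o0[v-10:v+10,u-10:u+10],cv2.TM_CCOEFF_NORMED);print(n,cv2.minMaxLoc(R_)[1::2])
E
```

```text
[ 573.5 -111.9   82.7   44.4   -4.9]
[580.5 -45.2  83.9  44.1  -5.6]
[587.8  21.3  84.4  43.9  -6. ]
handle ((436.79290771484375, -405.19317626953125), (140.38580322265625, 27.484344482421875), 12.605011940002441)
pin 0 side px [353.4 190.1] shift 0 4 0.82 16mm = [-0.   4.5]
pin 1 side px [358.4 200.7] shift 0 4 0.86 16mm = [-0.   4.7]
pin 2 side px [363.8 212.1] shift 0 4 0.84 16mm = [-0.1  4.8]
pin 3 side px [369.7 224.4] shift 0 0 0.94 16mm = [-0.1  4.9]
va (0.9998093247413635, (10, 10))
vb (0.999822735786438, (10, 10))
wash (0.999767541885376, (10, 10))
```

```bash
python3 -c "
from station import ctrl, eyes, ticket, get_obs
print(ticket.hand_in())"
```

```text
the job is handed in; nothing more can be done
None
```

I handed the job in after about 47 s of robot time, and the hand-in returned no verdict. By my measurements all three plates are home in bays 0–2, their pins are down, bay 3's pin is still up, the mallet is back standing on its mat, and no bottle moved.

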